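Set out dress samples on the board for a colour check

TASK

Get the dress samples ready for a colour check: swing the daylight lamp right clear of the sample board, pull the sample drawer open, and lay every fabric tile and wooden button from it face up and flat down in a recess of its own shape, any of that shape. Then push the drawer fully shut and swing the lamp back so that its head is over the middle of the board. Leave the thread spools and the scissors where they are.

Things in the scene. Friction and masses are not known exactly. Their poses are not given: they have to be found in the camera images.
- lamp_arm (a joint): Swing angle (rad) of the daylight lamp's arm about its vertical column: 0 with the arm straight out to the -x side of the lamp's own foot, growing as the arm swings anticlockwise seen from above (towards the robot's right, -y), -0.5 to 1.9. Stiff hinge (about 0.15 N m): the arm stays where it is left.
- lamp_arm_hinge (a point): Point on the swing axis of the lamp, at the arm's height (250 mm above the table). The white lamp stands on a round foot 124 mm across, its column is 22 mm thick (38 mm collar at the top, top 272 mm above the table).
- lamp_grip (a point): Middle of the black rubber sleeve on the lamp's level arm, the place to hold it: 24 mm thick, 50 mm long along the arm, 100 mm from the swing axis, 250 mm above the table. The arm is a 16 mm round bar on either side of it.
- lamp_head (a point): Centre of the lamp's round white ring-light magnifier head, 150 mm across and 30 mm thick, 210 mm from the swing axis, 234 mm above the table. At the start it hangs over the sample board.
- board: White sample board, fixed, 215 mm (x) by 290 mm (y), 14 mm thick, with three square recesses in the row at its -x side and two round ones in the row at its +x side, pink felt on their floors, a dress sketch between those. Origin: centre of its underside. Recesses are 6 mm deep with flat floors 8 mm above the table.
- cab_drawer0_handle (a point): Middle of the brass bar handle of the sample drawer: bar 11 mm thick, 120 mm long along y of the cabinet, 35 mm in front of the drawer's face, 47 mm above the table; it moves with the drawer.
- cab_drawer0 (a joint): How far the drawer is pulled out (m): 0 fully shut, 0.213 fully open (needed to reach the rear samples from above); it slides along the cabinet's -x direction with about 1 N of friction.
- cab: Low wooden sample cabinet, fixed, 300 mm deep (x), 360 mm wide (y), 85 mm high, one drawer opening to its -x side; its front is at x = -150 mm. Origin: centre of its underside.
- drawer_in (a point): Middle of the front edge of the drawer's floor, at the foot of its front wall's inside; moves with the drawer, axes as the cabinet's. The samples' compartment: 188 mm long towards +x up to a 26 mm high divider, 159 mm to either side, floor 22 mm and side walls' tops 63 mm above the table. Front wall 21 mm thick, top 73 mm above the table. Samples ride with the drawer.
- tile0: Square fabric tile, 66 by 66 mm, 14 mm thick, lilac fabric with purple dots on top, plywood below, about 55 g. Origin: centre of its underside; z points up out of the fabric face; x and y along its edges. Starts in the drawer, or is absent (None).
- tile1: Square fabric tile, 66 by 66 mm, 14 mm thick, beige fabric with pink dots on top, plywood below, about 55 g. Origin: centre of its underside; z points up out of the fabric face; x and y along its edges. Starts in the drawer, or is absent (None).
- tile2: Square fabric tile, 66 by 66 mm, 14 mm thick, white fabric with orange dots on top, plywood below, about 55 g. Origin: centre of its underside; z points up out of the fabric face; x and y along its edges. Starts in the drawer, or is absent (None).
- button0: Large round wooden button (light wood), 66 mm across, 14 mm thick, rim and four holes on top, about 40 g. Origin: centre of its underside; z points up. Starts in the drawer, or is absent (None).
- button1: Large round wooden button (dark wood), 66 mm across, 14 mm thick, rim and four holes on top, about 40 g. Origin: centre of its underside; z points up. Starts in the drawer, or is absent (None).
- square0 (a point): Centre of the floor of a square recess of the board, 70 by 70 mm, sides along the board's x and y. Takes any fabric tile.
- square1 (a point): Centre of the floor of a square recess of the board, 70 by 70 mm, sides along the board's x and y. Takes any fabric tile.
- square2 (a point): Centre of the floor of a square recess of the board, 70 by 70 mm, sides along the board's x and y. Takes any fabric tile.
- round0 (a point): Centre of the floor of a round recess of the board, 70 mm across. Takes any wooden button.
- round1 (a point): Centre of the floor of a round recess of the board, 70 mm across. Takes any wooden button.
- spool_pink: Bystander: wooden spool of pink thread standing upright, 50 mm across, 70 mm high, origin under its centre.
- spool_orange: Bystander: wooden spool of orange thread standing upright, 50 mm across, 70 mm high, origin under its centre.
- scissors: Bystander: copper-coloured scissors lying flat, about 165 mm long, 80 mm over the finger loops, 9 mm high; origin at the rivet, blades to its +x.

How it is judged:
By the outcome, as a careful person would: the job done as asked, in the order asked, and still so for the second after the job is handed in, with the robot touching nothing.
Of tile0, tile1, tile2, button0, button1 only 3 to 5 are there at a start; the rules pass over those that are not, and their reading is None.
At some moment in a run one of tile0, tile1, tile2, button0, button1 may be knocked a few centimetres aside while the robot is not near it.
It also fails if it takes over 210 s, if anything falls off the work surface, if the arm or the gripper's body presses on something with over 40 N, if the wrist force passes 120 N, or if a joint passes its speed limit or range.

ROBOT

A 6-joint arm with a two-finger parallel gripper is mounted at the origin on the work surface. World frame = base frame: x ahead of the robot, y to its left, z up, the work surface at z = 0. Lengths are in m, angles in degrees, forces in N, time in s.
With the tool pointing down it reaches from about 0.25 to 0.725 m from the base axis. Payload 9.7 kg.
Tool frame: the origin (TCP) lies on the centre line of the jaws, within the pads' length; the fingertips stand tip_extent ahead of it and the grasp point (between the pads) lies 3 mm ahead of it (tip_extent is the distance from the TCP to the fingertips, in m); z points along the fingers, y is the line along which they close (so a half turn about z gives the same grasp; the last joint's range is limited). The gripper opens to 85 mm and grips with 20 to 120 N. Pads are 22 mm wide; open, the fingers measure 114 mm over their backs; the gripper's body (76 mm by 85 mm) begins 54 mm behind the grasp point. The pads swing forward as they close: fully open they stand 13 mm farther back than shut.
Start: joints at [68.927, 4.979, 10.078, 95.1, 0, 90], TCP at [0.198, 0.513, 0.253] pointing down, gripper open.
Joint ranges: [-179.16, 179.16], [-48.56, 103.87], [-65.8, 70.77], [-126.05, 130.52], [-82.76, 87.17], [-180, 180]. Speed limits (degrees/s): [127.2, 127.2, 147.25, 180, 180, 180].

INTERFACE

Orientations are given as [roll, pitch, yaw] about the fixed x, y, z axes, in that order (R = Rz(yaw) Ry(pitch) Rx(roll)).
In Python, from workcell import * gives the robot as it stands.
- The arm moves only by the tool servo_tool, never from a script. Its argument "rows" is a list of rows, each an object with "offset": the shift along the tool's x, y, z as a fraction of full scale, a list of three; "yaw": the turn about the tool's z as a fraction of full scale; "claw": the closure, from 0 (fully open) to 1 (shut). A call has 1 to 12 rows; each row is the pose to reach, as a shift and turn from the pose commanded when the call began, along the tool's axes at that moment, turning the shorter way round; what a row does not reach only later rows make up. Full scale, the value 1, is 0.1 m for a shift and pi rad for a turn. A row lasts 1/8 s, in which the tool goes at most 62.5 mm and 10.7 degrees, less where a joint would pass 70% of its speed; a pose out of reach is approached as far as the arm can. A call with a number of a shift or a turn outside -1 to 1 is refused whole. A call with a gripper value outside its range is refused whole. The fingers move at their own pace and stop on an object; "squeeze" is the grip in N (left out, the last holds). Time passes only in rows, so rows that repeat a pose let the fingers close. It gives the time, the measured TCP pose, the force, the opening and the grip force at its end, in the units of the state.
- get_obs(): the state, without advancing time (a new reading comes with each control period).
- camera(name): name is "scene" or "top"; returns (picture, depth): 384x512x3 uint8, red, green, blue; 384x512 float32, m along the optical axis (not along the pixel's ray), 0 where there is no reading.
- camera_info(name): a dict with "fx", "fy", "cx", "cy" (pixels), "cam_to_world" (4x4, takes a point from camera to world coordinates). Camera axes: x right, y up, looking along -z (the intrinsics and any distortion apply to the point x, -y, -z); pixel columns grow to the right and rows downward; lengths in m; the calibration is good to about 2 mm. A picture is of the moment at which its call begins. camera_info takes no time and is no camera call.
- job_done(): hands the job in; it is judged then, once.
The state is a dict: "time": time; "q": joint angles; "qd": joint speeds; "joint_efforts": joint torques, N m; "ee_pos": TCP position; "tcp_rot": TCP orientation; "wrist_force": force on the tool from outside, world axes, zero at the start; "torque": the same for the moment, N m; "opening": finger opening in m; "grasp_force": force on a finger pad.
Only numpy, scipy, OpenCV 4.12 (cv2) and the standard library are available. Lean on these libraries where they do the work, as an engineer would, in place of code of your own. Each camera call takes 0.05 s, during which the arm holds its last target. There are 200 camera calls.

## Working session

There is one attempt and no reset: what is moved stays moved. The work goes in short steps, Python scripts to look and compute and a tool call to move; the robot and the scene stay as the last step left them, time stands still between calls to the robot, and variables do not carry over. Pictures are saved under pics/ and viewed, at most 14 in all, crops included, and the job is handed in when it is done.

Besides the shell and the picture viewer there is one more tool, called after "Emit:" as name(argument=value, ...) on one line, values as JSON. servo_tool: Moves the arm, as the interface text tells. Its arguments: {"type":"object","properties":{"rows":{"type":"array"},"squeeze":{"type":"number"}},"required":["rows"]}

```bash
ls; mkdir -p pics
cat > h.py <<'E'
from workcell import *
import numpy as np, cv2
def snap(n):
    im,d=camera(n); return im,d,camera_info(n)
def world(info,d):
    v,u=np.mgrid[:d.shape[0],:d.shape[1]]
    p=np.stack([(u-info['cx'])/info['fx']*d,-(v-info['cy'])/info['fy']*d,-d,np.ones_like(d)],-1)
    return (p@np.array(info['cam_to_world']).T)[...,:3]
E
python3 - <<'E'
from h import *
o=get_obs(); print(o)
for n in('scene','top'):
    im,d,i=snap(n); print({k:np.round(v,3).tolist() for k,v in i.items()}); np.savez('/tmp/%s0.npz'%n,im=im,d=d)
    cv2.imwrite('pics/%s0.png'%n,im[...,::-1])
E
```

```text
pics
{'time': 0.0, 'q': array([ 6.89265684e+01,  5.01288792e+00,  1.00350834e+01,  9.50981273e+01,
       -1.76438766e-03,  8.99986114e+01]), 'qd': array([ 0.04945733, -0.02026995, -0.00465391,  0.02777688, -0.07491067,
        0.10982043]), 'joint_efforts': array([ 6.71043108e-04, -5.20396471e+01,  4.64799392e+01,  1.63347612e-02,
       -2.84100730e-05, -7.97140487e-07]), 'ee_pos': array([0.19770186, 0.51304205, 0.25257152]), 'tcp_rot': array([-1.79924068e+02,  1.76254586e-03,  1.58927959e+02]), 'wrist_force': array([0.76029085, 0.19220483, 0.24464897]), 'torque': array([-0.02709579,  0.00429457,  0.01968965]), 'grasp_force': 0.0, 'opening': 0.0854840738273589}
{'fx': 406.107, 'fy': 406.107, 'cx': 253.625, 'cy': 192.727, 'cam_to_world': [[-0.669, -0.427, 0.608, 1.267], [0.743, -0.387, 0.546, 0.609], [0.002, 0.817, 0.577, 0.797], [0.0, 0.0, 0.0, 1.0]]}
{'fx': 473.858, 'fy': 473.858, 'cx': 253.053, 'cy': 193.201, 'cam_to_world': [[0.03, 0.994, -0.109, 0.474], [-0.999, 0.028, -0.019, -0.028], [-0.015, 0.11, 0.994, 1.427], [0.0, 0.0, 0.0, 1.0]]}
```

View pics/scene0.png

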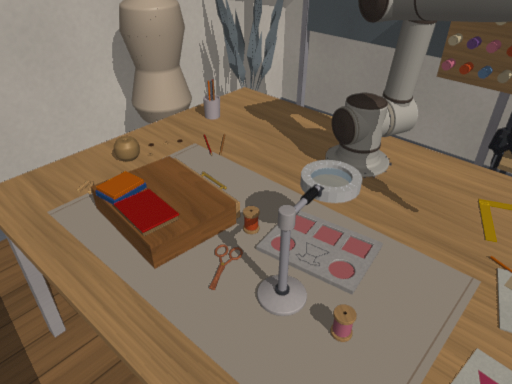

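View pics/top0.png

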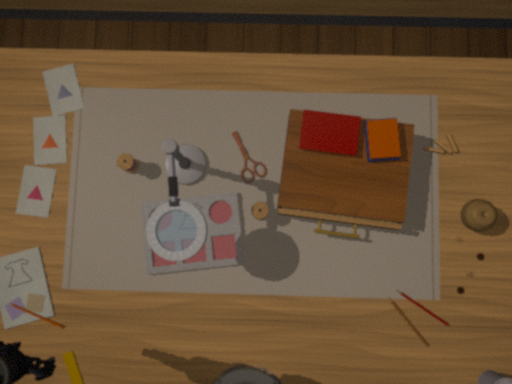

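The scene view shows the lamp foot at about (282,295), its head over the board at (330,180) and the cabinet at left. The top view shows the hinge at (170,148), sleeve at (173,188), head at (177,230), board at (195,232), handle at (337,231) and spools at (126,161) and (260,210).

```bash
cat >> h.py <<'E'
def load(n,k=0):
    z=np.load('/tmp/%s%d.npz'%(n,k)); return z['im'],z['d'],world(camera_info(n),z['d'])
def rect(P,m):
    r=cv2.minAreaRect((P[m][:,:2]*1000).astype(np.float32)); return np.round(r[0],1),np.round(r[1],1),round(r[2],1),m.sum()
E
python3 - <<'E'
from h import *
for n in('top','scene'):
    im,d,P=load(n); z=P[...,2]; hsv=cv2.cvtColor(im,cv2.COLOR_RGB2HSV); H,S,V=[hsv[...,k].astype(int) for k in range(3)]
    print(n,'table z',np.median(z[(z>-.02)&(z<.02)]))
    if n=='top':
        for nm,(u,v) in dict(hinge=(170,148),sleeve=(173,188),head=(148,230),foot=(195,172),handle=(337,231),h0=(318,231),h1=(356,236),board=(205,240),cabtop=(340,190),spP=(126,160),spO=(260,210),rivet=(245,160),sq=(224,245),rd=(220,211)).items():
            print(nm,np.round(P[v,u],4))
    b=(z>.19)&(z<.262)&(S<40)&(P[...,0]>.2)&(np.hypot(P[...,0]-.2,P[...,1]-.51)>.15)
    k,l,st,c=cv2.connectedComponentsWithStats(b.astype(np.uint8))
    for j in range(1,k):
        if st[j,4]>200: print('lamphead',rect(P,l==j))
    for nm,m in dict(dark=(z>.235)&(z<.27)&(V<75)&(P[...,0]>.3)&(P[...,1]<.4),top=(z>.264)&(z<.285)&(P[...,0]>.4),cab=(z>.078)&(z<.092)&(P[...,1]<0)&(P[...,0]>.2),handle=(z>.035)&(z<.06)&(P[...,1]<0)&(H>15)&(H<30)&(S>120)&(P[...,0]<.46),board=(z>.010)&(z<.02)&(S<60)&(V>100)&(P[...,1]>-.05)&(P[...,1]<.35)&(P[...,0]>.2)&(P[...,0]<.65)).items():
        k,l,st,c=cv2.connectedComponentsWithStats(m.astype(np.uint8))
        for j in range(1,k):
            if st[j,4]>25: print(nm,rect(P,l==j),np.round(np.median(z[l==j]),4),np.round(P[l==j].mean(0),4))
    m=(S>70)&((H>165)|(H<5))&(V>100)&(z<.03)&(P[...,1]>-.05)&(P[...,1]<.35)&(P[...,0]>.2)&(P[...,0]<.65)
    k,l,st,c=cv2.connectedComponentsWithStats(m.astype(np.uint8))
    for j in range(1,k):
        if st[j,4]>80: print('recess',rect(P,l==j),np.median(z[l==j]),st[j,:4])
E
```

```text
top table z 2.1070086380525765e-05
hinge [0.7073 0.2021 0.2753]
sleeve [0.6098 0.1932 0.2574]
head [0.504  0.2523 0.2481]
foot [0.6881 0.1746 0.0175]
handle [ 0.5238 -0.2568 -0.0016]
h0 [ 0.5206 -0.1943  0.0456]
h1 [ 0.5092 -0.3031  0.0512]
board [0.4834 0.1099 0.2424]
cabtop [ 0.637  -0.2497  0.0881]
spP [0.7099 0.37   0.0702]
spO [ 0.5753 -0.0245  0.0659]
rivet [0.7297 0.0253 0.0122]
sq [0.4721 0.0799 0.0088]
rd [0.5731 0.0955 0.0095]
lamphead (array([505.6, 181.9]), array([149.6, 149.2]), 52.0, np.int64(2918))
dark (array([702. , 193.1]), array([ 6.1, 28.8]), 66.3, np.int64(36)) 0.2559 [0.7012 0.1922 0.2553]
dark (array([615.6, 194.4]), array([53.2, 23. ]), 7.5, np.int64(173)) 0.2592 [0.6146 0.1933 0.2591]
dark (array([573.7, 188.1]), array([15.7, 23.1]), 34.3, np.int64(45)) 0.2515 [0.574  0.1883 0.252 ]
top (array([712.9, 205.3]), array([36.6, 35.2]), 46.4, np.int64(178)) 0.2713 [0.7129 0.2049 0.2713]
cab (array([ 711. , -269.1]), array([360.9, 285.9]), 84.1, np.int64(8716)) 0.0844 [ 0.6743 -0.2662  0.0844]
cab (array([ 579. , -658.2]), array([62.9, 60.6]), 69.4, np.int64(239)) 0
[... 1646 characters left out ...]
nt64(3115)) 0.0158 [0.5133 0.2133 0.0157]
board (array([575.1,  75.7]), array([108.9,  75.5]), 7.9, np.int64(336)) 0.016 [0.5933 0.0669 0.0158]
recess (array([459.7,  88.4]), array([77.3, 58.6]), 29.1, np.int64(240)) 0.010631748504451644 [294 215  21  19]
recess (array([452. , 167.6]), array([67.3, 66.8]), 6.6, np.int64(325)) 0.010322490967741849 [313 226  29  20]
recess (array([582.2,  76.6]), array([56.8, 23. ]), 39.1, np.int64(94)) 0.010646349675584754 [271 237   9  14]
recess (array([439.7, 257.2]), array([68.7, 66.1]), 5.7, np.int64(361)) 0.010239801803814341 [342 237  30  21]
recess (array([542.5, 271.4]), array([64.4, 66.4]), 85.3, np.int64(349)) 0.010149149043555017 [329 261  25  18]
```

```bash
cat >> h.py <<'E'
def plan(*wps, start=None):
    """wps: (x,y,z,yaw) world targets; prints offset/yaw fractions per call"""
    o=get_obs(); p=np.array(o['ee_pos']) if start is None else np.array(start[:3]); yw=o['tcp_rot'][2] if start is None else start[3]
    print('at',np.round(p,4),round(yw,2),'t',round(o['time'],2))
    for w in wps:
        t=np.array(w[:3]); tot=(w[3]-yw+180)%360-180
        a=np.radians(yw); R=np.array([[np.cos(a),np.sin(a),0],[np.sin(a),-np.cos(a),0],[0,0,-1]])
        s=R.T@(t-p)/.1; n=max(1,int(np.ceil(np.abs(s).max()-.004)))
        for k in range(n):
            a=np.radians(yw); R=np.array([[np.cos(a),np.sin(a),0],[np.sin(a),-np.cos(a),0],[0,0,-1]])
            step=(t-p)/(n-k); s=R.T@step/.1; dy=((w[3]-yw+180)%360-180)/(n-k)
            print(np.round(s,3).tolist(),'yaw',round(-dy/180,4),'rows>=',max(int(np.ceil(np.linalg.norm(step)/.0625)),int(np.ceil(abs(dy)/10.7))))
            p=p+step; yw+=dy
E
python3 - <<'E'
import workcell
print([n for n in dir(workcell) if n[0]!='_'])
print(getattr(workcell,'tip_extent',None))
from h import *
plan((.35,.42,.34,110),(.613,.194,.34,6.3),(.613,.194,.25,6.3))
E
```

```text
['PlanningError', 'camera', 'camera_info', 'get_obs', 'job_done', 'tip_extent']
0.022
at [0.1977 0.5131 0.2526] 158.93 t 0.1
[-0.878, -0.16, -0.437] yaw 0.1359 rows>= 3
[-0.866, 0.218, -0.437] yaw 0.1359 rows>= 3
[-0.756, 0.425, 0.0] yaw 0.144 rows>= 3
[-0.494, 0.712, 0.0] yaw 0.144 rows>= 3
[-0.133, 0.857, 0.0] yaw 0.144 rows>= 3
[0.255, 0.829, 0.0] yaw 0.144 rows>= 3
[0.0, 0.0, 0.9] yaw -0.0 rows>= 2
```

Emit:
servo_tool(rows=[{"offset": [-0.878,-0.16,-0.437],"yaw": 0.136,"claw": 0},{"offset": [-0.878,-0.16,-0.437],"yaw": 0.136,"claw": 0},{"offset": [-0.878,-0.16,-0.437],"yaw": 0.136,"claw": 0}])

```text
time: 0.48
ee_pos: [0.2758, 0.4659, 0.2982]
tcp_rot: [179.9, -0.0, 134.1]
wrist_force: [-0.1, 0.5, -0.7]
opening: 0.0858
grasp_force: 0.0
```

Emit:
servo_tool(rows=[{"offset": [-0.866,0.218,-0.437],"yaw": 0.136,"claw": 0},{"offset": [-0.866,0.218,-0.437],"yaw": 0.136,"claw": 0},{"offset": [-0.866,0.218,-0.437],"yaw": 0.136,"claw": 0}])

```text
time: 0.85
ee_pos: [0.3521, 0.4191, 0.3416]
tcp_rot: [179.9, -0.0, 109.6]
wrist_force: [0.3, 0.5, -0.6]
opening: 0.0859
grasp_force: 0.0
```

Emit:
servo_tool(rows=[{"offset": [-0.756,0.425,0],"yaw": 0.144,"claw": 0},{"offset": [-0.756,0.425,0],"yaw": 0.144,"claw": 0},{"offset": [-0.756,0.425,0],"yaw": 0.144,"claw": 0}])

```text
time: 1.23
ee_pos: [0.4172, 0.3623, 0.3401]
tcp_rot: [-180.0, 0.1, 83.7]
wrist_force: [0.5, -0.8, 0.3]
opening: 0.0855
grasp_force: 0.0
```

Emit:
servo_tool(rows=[{"offset": [-0.494,0.712,0],"yaw": 0.144,"claw": 0},{"offset": [-0.494,0.712,0],"yaw": 0.144,"claw": 0},{"offset": [-0.494,0.712,0],"yaw": 0.144,"claw": 0}])

```text
time: 1.6
ee_pos: [0.4829, 0.3057, 0.3398]
tcp_rot: [-180.0, 0.1, 57.7]
wrist_force: [0.3, 0.1, -0.3]
opening: 0.0854
grasp_force: 0.0
```

Emit:
servo_tool(rows=[{"offset": [-0.133,0.857,0],"yaw": 0.144,"claw": 0},{"offset": [-0.133,0.857,0],"yaw": 0.144,"claw": 0},{"offset": [-0.133,0.857,0],"yaw": 0.144,"claw": 0}])

```text
time: 1.98
ee_pos: [0.5487, 0.2491, 0.3395]
tcp_rot: [-180.0, 0.1, 31.8]
wrist_force: [0.3, 0.2, 1.2]
opening: 0.0854
grasp_force: 0.0
```

Emit:
servo_tool(rows=[{"offset": [0.255,0.829,0],"yaw": 0.144,"claw": 0},{"offset": [0.255,0.829,0],"yaw": 0.144,"claw": 0},{"offset": [0.255,0.829,0],"yaw": 0.144,"claw": 0},{"offset": [0.255,0.829,0],"yaw": 0.144,"claw": 0}])

```text
time: 2.48
ee_pos: [0.6247, 0.1389, 0.34]
tcp_rot: [-177.7, 0.2, 11.6]
wrist_force: [-0.3, 0.2, 0.4]
opening: 0.0854
grasp_force: 0.0
```

Emit:
servo_tool(rows=[{"offset": [0,0,0],"yaw": 0,"claw": 0}])

```text
time: 2.6
ee_pos: [0.624, 0.1412, 0.3405]
tcp_rot: [-177.7, 0.1, 11.9]
wrist_force: [0.1, -0.6, 1.1]
opening: 0.0856
grasp_force: 0.0
```

Run:
```python
from h import *
o=get_obs(); print(np.round(o['q'],1),np.round(o['qd'],1),o['tcp_rot'])
plan((.613,.194,.34,6.3))
```

```text
[ 11.8  22.4  41.  108.7   2.3 179.9] [ 1.  -0.2  0.   0.  -0.  -0. ] [-1.77692584e+02  1.28591293e-01  1.18606401e+01]
at [0.624  0.1412 0.3405] 11.86 t 2.6
[0.001, -0.539, 0.005] yaw 0.0309 rows>= 1
```

Emit:
servo_tool(rows=[{"offset": [0,-0.3,0],"yaw": -0.35,"claw": 0},{"offset": [0,-0.3,0],"yaw": -0.35,"claw": 0},{"offset": [0,-0.3,0],"yaw": -0.35,"claw": 0},{"offset": [0,-0.3,0],"yaw": -0.35,"claw": 0},{"offset": [0,-0.3,0],"yaw": -0.35,"claw": 0},{"offset": [0,-0.3,0],"yaw": -0.35,"claw": 0},{"offset": [0,-0.3,0],"yaw": -0.35,"claw": 0}])

```text
time: 3.48
ee_pos: [0.6176, 0.1714, 0.342]
tcp_rot: [-178.9, -2.0, 74.9]
wrist_force: [-0.3, -0.1, -0.2]
opening: 0.0852
grasp_force: 0.0
```

Run:
```python
from h import *
o=get_obs(); print(np.round(o['q'],1),np.round(o['qd'],1),o['tcp_rot'])
plan((.613,.194,.34,186.3))
```

```text
[ 14.6  22.6  41.3 108.8   2.3 119.7] [-0.5 -0.   0.1  0.   0.   5.1] [-178.86176691   -2.00633745   74.8516882 ]
at [0.6176 0.1714 0.342 ] 74.85 t 3.48
[0.206, -0.104, 0.02] yaw -0.6192 rows>= 11
```

Emit:
servo_tool(rows=[{"offset": [0.2,-0.1,0.02],"yaw": -0.3,"claw": 0},{"offset": [0.2,-0.1,0.02],"yaw": -0.6,"claw": 0},{"offset": [0.2,-0.1,0.02],"yaw": -0.619,"claw": 0},{"offset": [0.2,-0.1,0.02],"yaw": -0.619,"claw": 0},{"offset": [0.2,-0.1,0.02],"yaw": -0.619,"claw": 0},{"offset": [0.2,-0.1,0.02],"yaw": -0.619,"claw": 0},{"offset": [0.2,-0.1,0.02],"yaw": -0.619,"claw": 0},{"offset": [0.2,-0.1,0.02],"yaw": -0.619,"claw": 0},{"offset": [0.2,-0.1,0.02],"yaw": -0.619,"claw": 0},{"offset": [0.2,-0.1,0.02],"yaw": -0.619,"claw": 0},{"offset": [0.2,-0.1,0.02],"yaw": -0.619,"claw": 0},{"offset": [0.2,-0.1,0.02],"yaw": -0.619,"claw": 0}])

```text
time: 4.97
ee_pos: [0.6134, 0.1927, 0.3409]
tcp_rot: [177.7, -0.3, -173.9]
wrist_force: [-0.2, 0.6, -1.1]
opening: 0.0854
grasp_force: 0.0
```

Run:
```python
from h import *
o=get_obs(); print(np.round(o['q'],1),np.round(o['qd'],1),o['tcp_rot'])
plan((.613,.194,.34,186.3),(.613,.194,.252,186.3))
```

```text
[ 16.5  22.7  41.4 108.6   2.3  10.4] [-0.2 -0.   0.1  0.  -0.   1.5] [ 177.71637451   -0.33758617 -173.91658801]
at [0.6134 0.1927 0.3409] -173.92 t 4.97
[0.002, 0.013, 0.009] yaw -0.0012 rows>= 1
[0.0, 0.0, 0.88] yaw -0.0 rows>= 2
```

Emit:
servo_tool(rows=[{"offset": [0,0.013,0.45],"yaw": 0,"claw": 0},{"offset": [0,0.013,0.88],"yaw": 0,"claw": 0},{"offset": [0,0.013,0.88],"yaw": 0,"claw": 0.3},{"offset": [0,0.013,0.88],"yaw": 0,"claw": 0.9},{"offset": [0,0.013,0.88],"yaw": 0,"claw": 0.9},{"offset": [0,0.013,0.88],"yaw": 0,"claw": 0.9},{"offset": [0,0.013,0.88],"yaw": 0,"claw": 0.9},{"offset": [0,0.013,0.88],"yaw": 0,"claw": 0.9}], squeeze=20)

```text
time: 5.98
ee_pos: [0.6134, 0.1967, 0.2555]
tcp_rot: [177.7, -0.1, -173.8]
wrist_force: [1.1, -0.2, 6.2]
opening: 0.0234
grasp_force: 19.3
```

Run:
```python
from h import *
o=get_obs(); print(np.round(o['q'],1),o['tcp_rot'],o['opening'],o['grasp_force'],o['wrist_force'])
im,d,i=snap('top'); np.savez('/tmp/top1.npz',im=im,d=d)
p=np.array(o['ee_pos']); c=np.array([.713,.205,p[2]]); r=np.linalg.norm((p-c)[:2]); a0=np.degrees(np.arctan2(p[1]-c[1],p[0]-c[0])); print(r,a0)
yw=o['tcp_rot'][2]
# one plan per 40 deg call, rows at 10 deg
def R(y): y=np.radians(y); return np.array([[np.cos(y),np.sin(y),0],[np.sin(y),-np.cos(y),0],[0,0,-1]])
for b,e in((0,40),(40,76),(76,84)):
    s=c+r*np.array([np.cos(np.radians(a0+b)),np.sin(np.radians(a0+b)),0])
    for k in np.linspace(b,e,int(np.ceil((e-b)/8))+1)[1:]:
        t=c+r*np.array([np.cos(np.radians(a0+k)),np.sin(np.radians(a0+k)),0])
        print(np.round(R(yw+b).T@(t-s)/.1,3).tolist(),round(-(k-b)/180,4), np.round(np.linalg.norm(t[:2]),3))
    print()
```

```text
[16.8 18.3 25.9 97.2  2.3 10.7] [ 1.77685581e+02 -1.01771662e-01 -1.73818575e+02] 0.02342172510151206 19.34842050075531 [ 1.07924943 -0.18327619  6.16217913]
0.09994895400598373 -175.2576950620501
[-0.006, -0.139, 0.0] -0.0444 0.642
[-0.032, -0.276, 0.0] -0.0889 0.642
[-0.076, -0.409, 0.0] -0.1333 0.645
[-0.139, -0.533, 0.0] -0.1778 0.649
[-0.218, -0.648, 0.0] -0.2222 0.656

[-0.005, -0.125, 0.0] -0.04 0.664
[-0.025, -0.249, 0.0] -0.08 0.672
[-0.061, -0.37, 0.0] -0.12 0.682
[-0.111, -0.484, 0.0] -0.16 0.693
[-0.176, -0.592, 0.0] -0.2 0.705

[-0.006, -0.139, 0.0] -0.0444 0.719
```

Emit:
servo_tool(rows=[{"offset": [-0.006,-0.139,0],"yaw": -0.044,"claw": 0.9},{"offset": [-0.032,-0.276,0],"yaw": -0.089,"claw": 0.9},{"offset": [-0.076,-0.409,0],"yaw": -0.133,"claw": 0.9},{"offset": [-0.139,-0.533,0],"yaw": -0.178,"claw": 0.9},{"offset": [-0.218,-0.648,0],"yaw": -0.222,"claw": 0.9},{"offset": [-0.218,-0.648,0],"yaw": -0.222,"claw": 0.9}])

```text
time: 6.78
ee_pos: [0.6431, 0.1336, 0.2547]
tcp_rot: [178.3, 1.5, -133.8]
wrist_force: [0.5, -3.0, 15.8]
opening: 0.0234
grasp_force: 19.9
```

Emit:
servo_tool(rows=[{"offset": [-0.005,-0.125,0],"yaw": -0.04,"claw": 0.9},{"offset": [-0.025,-0.249,0],"yaw": -0.08,"claw": 0.9},{"offset": [-0.061,-0.37,0],"yaw": -0.12,"claw": 0.9},{"offset": [-0.111,-0.484,0],"yaw": -0.16,"claw": 0.9},{"offset": [-0.176,-0.592,0],"yaw": -0.2,"claw": 0.9},{"offset": [-0.176,-0.592,0],"yaw": -0.2,"claw": 0.9}])

```text
time: 7.52
ee_pos: [0.6985, 0.1057, 0.2537]
tcp_rot: [179.7, 2.2, -97.8]
wrist_force: [2.0, -3.7, 17.4]
opening: 0.0233
grasp_force: 21.4
```

Emit:
servo_tool(rows=[{"offset": [-0.006,-0.139,0],"yaw": -0.044,"claw": 0.9},{"offset": [-0.006,-0.139,0],"yaw": -0.044,"claw": 0.9},{"offset": [-0.006,-0.139,0],"yaw": -0.044,"claw": 0.9}])

```text
time: 7.9
ee_pos: [0.7118, 0.1046, 0.2532]
tcp_rot: [179.9, 2.2, -90.0]
wrist_force: [3.7, -3.3, 16.0]
opening: 0.0237
grasp_force: 22.5
```

Run:
```python
from h import *
o=get_obs(); print(np.round(o['q'],1),o['tcp_rot'],o['opening'],o['grasp_force'],o['wrist_force'])
im,d,i=snap('top'); np.savez('/tmp/top2.npz',im=im,d=d); P=world(i,d); z=P[...,2]
hsv=cv2.cvtColor(im,cv2.COLOR_RGB2HSV)
b=(z>.20)&(z<.255)&(hsv[...,1]<40)&(P[...,0]>.4)&(P[...,1]<.1)
print(rect(P,b))
cv2.imwrite('pics/top2.png',cv2.resize(im[60:320,60:430],None,fx=2,fy=2)[...,::-1])
```

```text
[  7.5  31.1  42.8 101.5   2.2 -82.5] [179.9491729    2.24858011 -89.96760664] 0.023681561776636387 22.467442452907562 [ 3.65909489 -3.34251242 15.99804881]
(array([709.1,  -7.4]), array([138.8, 150.1]), 89.1, np.int64(2637))
```

View pics/top2.png

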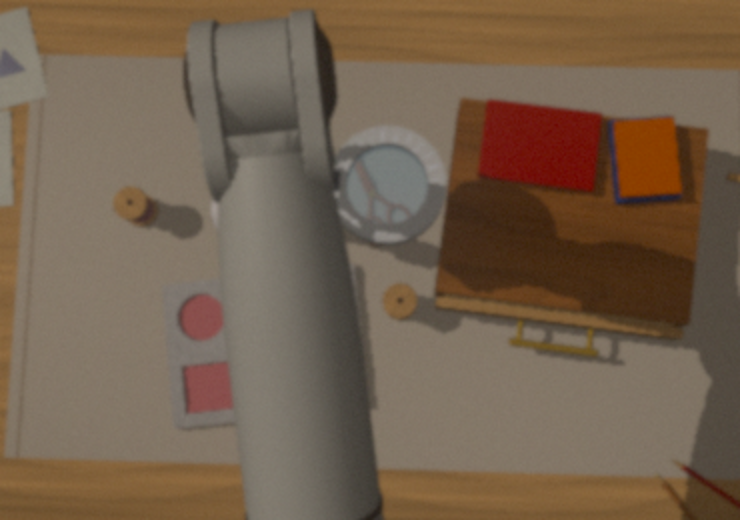

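Lamp head is now at about (0.71, -0.007), clear of the board. I'll release it, rise, and go to the other wrist limit to take out the 2.3° lean.

Emit:
servo_tool(rows=[{"offset": [0,0,0],"yaw": 0,"claw": 0},{"offset": [0,0,0],"yaw": 0,"claw": 0},{"offset": [0,0,0],"yaw": 0,"claw": 0},{"offset": [0,0,-0.5],"yaw": 0,"claw": 0},{"offset": [0,0,-0.9],"yaw": 0,"claw": 0},{"offset": [0,0,-0.9],"yaw": 0,"claw": 0}])

```text
time: 8.7
ee_pos: [0.7115, 0.1018, 0.3415]
tcp_rot: [179.7, 2.3, -89.9]
wrist_force: [-0.2, 0.1, -0.4]
opening: 0.0851
grasp_force: 0.0
```

Emit:
servo_tool(rows=[{"offset": [0.9,0.9,0],"yaw": -0.25,"claw": 0},{"offset": [0.9,0.9,0],"yaw": -0.25,"claw": 0},{"offset": [0.9,0.9,0],"yaw": -0.25,"claw": 0},{"offset": [0.9,0.9,0],"yaw": -0.25,"claw": 0},{"offset": [0.9,0.9,0],"yaw": -0.25,"claw": 0}])

```text
time: 9.32
ee_pos: [0.6204, 0.0112, 0.3347]
tcp_rot: [-178.9, 2.0, -44.6]
wrist_force: [-0.3, -0.2, -0.5]
opening: 0.0853
grasp_force: 0.0
```

Emit:
servo_tool(rows=[{"offset": [0,0,0],"yaw": -0.25,"claw": 0},{"offset": [0,0,0],"yaw": -0.25,"claw": 0},{"offset": [0,0,0],"yaw": -0.25,"claw": 0},{"offset": [0,0,0],"yaw": -0.25,"claw": 0},{"offset": [0,0,0],"yaw": -0.25,"claw": 0},{"offset": [0,0,0],"yaw": -0.25,"claw": 0}])

```text
time: 10.07
ee_pos: [0.621, 0.0116, 0.335]
tcp_rot: [-177.8, 0.6, -0.0]
wrist_force: [-0.2, -0.1, -0.2]
opening: 0.0855
grasp_force: 0.0
```

Run:
```python
from h import *
o=get_obs(); print(np.round(o['q'],2),o['tcp_rot'],o['ee_pos'])
```

```text
[ 1.3000e-01  1.9430e+01  3.6400e+01  1.0760e+02  2.2400e+00 -1.7982e+02] [-1.77766959e+02  6.35612689e-01 -4.92471583e-02] [0.62095833 0.01164757 0.3350228 ]
```

Emit:
servo_tool(rows=[{"offset": [0,0,0],"yaw": -0.06,"claw": 0},{"offset": [0,0,0],"yaw": -0.06,"claw": 0},{"offset": [0,0,0],"yaw": -0.06,"claw": 0}])

```text
time: 10.45
ee_pos: [0.6158, 0.0633, 0.3355]
tcp_rot: [-179.9, 0.3, 5.7]
wrist_force: [-0.4, -0.1, 0.3]
opening: 0.0854
grasp_force: 0.0
```

Run:
```python
from h import *
o=get_obs(); print(np.round(o['q'],2),o['tcp_rot'],o['ee_pos'])
```

```text
[ 5.8300e+00  1.8720e+01  3.5570e+01  1.0711e+02  9.0000e-02 -1.7992e+02] [-179.90603491    0.2545237     5.74743934] [0.61579178 0.06332349 0.33554953]
```

Run:
```python
from h import *
for n in('top','scene'):
    im,d,P=load(n); z=P[...,2]
    ax=np.radians(-5.9); X=np.array([np.cos(ax),np.sin(ax)]); Y=np.array([-X[1],X[0]])
    m=(z>.02)&(z<.095)&(P[...,0]>.4)&(P[...,0]<1)&(P[...,1]<-.05)&(P[...,1]>-.5)
    L=np.stack([P[...,:2]@X,P[...,:2]@Y],-1)
    h=m&(z>.03)&(z<.06)&(L[...,0]<.56)
    c=m&(z>.08)
    print(n,'handle',np.round([L[h].min(0),L[h].max(0),np.median(L[h],0)],4).tolist(),h.sum(),np.round(z[h].max(),4),'cab',np.round([np.percentile(L[c],.5,0),np.percentile(L[c],99.5,0)],4).tolist())
    hh,_=np.histogram(L[h][:,0],np.arange(.5,.57,.005)); print(hh)
plan((.515,-.249,.25,-95.9))
```

```text
top handle [[0.5321, -0.2585], [0.56, -0.1303], [0.5383, -0.1943]] 201 0.0578 cab [[0.5929, -0.3731], [0.8743, -0.0153]]
[ 0  0  0  0  0  0 49 78 44  9 11 10  0]
scene handle [[0.5311, -0.2568], [0.5526, -0.1279], [0.5401, -0.1865]] 106 0.0581 cab [[0.5925, -0.3726], [0.8772, -0.0123]]
[ 0  0  0  0  0  0  9 42 46  5  4  0  0]
at [0.6158 0.0633 0.3355] 5.75 t 10.45
[-0.329, 0.752, 0.214] yaw 0.1412 rows>= 3
[0.025, 0.82, 0.214] yaw 0.1412 rows>= 3
[0.375, 0.73, 0.214] yaw 0.1412 rows>= 3
[0.652, 0.498, 0.214] yaw 0.1412 rows>= 3
```

Emit:
servo_tool(rows=[{"offset": [-0.33,0.75,0.21],"yaw": 0.141,"claw": 0},{"offset": [-0.33,0.75,0.21],"yaw": 0.141,"claw": 0},{"offset": [-0.33,0.75,0.21],"yaw": 0.141,"claw": 0}])

```text
time: 10.82
ee_pos: [0.5898, -0.0176, 0.3144]
tcp_rot: [180.0, 0.3, -20.1]
wrist_force: [0.5, 0.9, -1.0]
opening: 0.0858
grasp_force: 0.0
```

Emit:
servo_tool(rows=[{"offset": [0.025,0.82,0.21],"yaw": 0.141,"claw": 0.3},{"offset": [0.025,0.82,0.21],"yaw": 0.141,"claw": 0.5},{"offset": [0.025,0.82,0.21],"yaw": 0.141,"claw": 0.7}])

```text
time: 11.2
ee_pos: [0.5644, -0.0956, 0.2933]
tcp_rot: [179.8, 0.3, -45.5]
wrist_force: [0.1, -0.5, -0.1]
opening: 0.032
grasp_force: 0.0
```

Emit:
servo_tool(rows=[{"offset": [0.375,0.73,0.21],"yaw": 0.141,"claw": 0.7},{"offset": [0.375,0.73,0.21],"yaw": 0.141,"claw": 0.7},{"offset": [0.375,0.73,0.21],"yaw": 0.141,"claw": 0.7}])

```text
time: 11.58
ee_pos: [0.5391, -0.1736, 0.2721]
tcp_rot: [179.7, 0.2, -70.9]
wrist_force: [0.4, 1.2, 0.5]
opening: 0.0259
grasp_force: 0.0
```

Emit:
servo_tool(rows=[{"offset": [0.65,0.5,0.21],"yaw": 0.141,"claw": 0.72},{"offset": [0.65,0.5,0.21],"yaw": 0.141,"claw": 0.72},{"offset": [0.65,0.5,0.21],"yaw": 0.141,"claw": 0.72},{"offset": [0.65,0.5,0.21],"yaw": 0.141,"claw": 0.72}])

```text
time: 12.08
ee_pos: [0.5143, -0.2501, 0.2516]
tcp_rot: [179.7, 0.1, -95.8]
wrist_force: [0.5, -0.0, -0.2]
opening: 0.0241
grasp_force: 0.0
```

Run:
```python
from h import *
o=get_obs(); print(np.round(o['q'],2),o['tcp_rot'],o['opening'])
plan((.5157,-.2483,.150,-95.9),(.5157,-.2483,.054,-95.9))
```

```text
[-2.5910e+01  8.2800e+00  1.3510e+01  9.5500e+01 -4.0000e-02 -1.1007e+02] [ 1.79730154e+02  5.34163083e-02 -9.58466552e+01] 0.02413208624712947
at [ 0.5143 -0.2501  0.2516] -95.85 t 12.07
[-0.01, -0.006, 0.508] yaw 0.0001 rows>= 1
[-0.01, -0.006, 0.508] yaw 0.0001 rows>= 1
[0.0, 0.0, 0.96] yaw -0.0 rows>= 2
```

Emit:
servo_tool(rows=[{"offset": [-0.02,-0.012,0.5],"yaw": 0,"claw": 0.72},{"offset": [-0.02,-0.012,1.0],"yaw": 0,"claw": 0.72},{"offset": [-0.02,-0.012,1.0],"yaw": 0,"claw": 0.72}])

```text
time: 12.45
ee_pos: [0.5139, -0.2462, 0.1482]
tcp_rot: [179.4, 0.2, -95.7]
wrist_force: [0.4, 0.6, 0.4]
opening: 0.0236
grasp_force: 0.0
```

Emit:
servo_tool(rows=[{"offset": [0,0,0.4],"yaw": 0,"claw": 0.72},{"offset": [0,0,0.7],"yaw": 0,"claw": 0.72},{"offset": [0,0,0.98],"yaw": 0,"claw": 0.72},{"offset": [0,0,0.98],"yaw": 0,"claw": 0.72}])

```text
time: 12.95
ee_pos: [0.5157, -0.2471, 0.0547]
tcp_rot: [179.7, 0.0, -95.7]
wrist_force: [-0.0, 0.3, 1.0]
opening: 0.0242
grasp_force: 0.0
```

Emit:
servo_tool(rows=[{"offset": [0,0,0],"yaw": 0,"claw": 1},{"offset": [0,0,0],"yaw": 0,"claw": 1},{"offset": [0,0,0],"yaw": 0,"claw": 1},{"offset": [0,0,0],"yaw": 0,"claw": 1}], squeeze=40)

```text
time: 13.45
ee_pos: [0.5166, -0.2474, 0.0563]
tcp_rot: [179.9, -0.0, -95.7]
wrist_force: [-0.2, 0.9, 6.9]
opening: 0.0093
grasp_force: 39.5
```

Emit:
servo_tool(rows=[{"offset": [0,0.3,0],"yaw": 0,"claw": 1},{"offset": [0,0.65,0],"yaw": 0,"claw": 1},{"offset": [0,1.0,0],"yaw": 0,"claw": 1}])

```text
time: 13.82
ee_pos: [0.4164, -0.2369, 0.0563]
tcp_rot: [180.0, 0.0, -95.7]
wrist_force: [2.7, 1.7, 9.4]
opening: 0.0091
grasp_force: 41.3
```

Emit:
servo_tool(rows=[{"offset": [0,0.35,0],"yaw": 0,"claw": 1},{"offset": [0,0.7,0],"yaw": 0,"claw": 1},{"offset": [0,1.0,0],"yaw": 0,"claw": 1}])

```text
time: 14.2
ee_pos: [0.3164, -0.2264, 0.0563]
tcp_rot: [179.9, 0.1, -95.7]
wrist_force: [2.6, 6.1, 7.1]
opening: 0.0094
grasp_force: 41.1
```

Emit:
servo_tool(rows=[{"offset": [0,0.08,0],"yaw": 0,"claw": 1},{"offset": [0,0.15,0],"yaw": 0,"claw": 1},{"offset": [0,0.15,0],"yaw": 0,"claw": 1}])

```text
time: 14.58
ee_pos: [0.3066, -0.2255, 0.0565]
tcp_rot: [-179.5, 0.2, -95.6]
wrist_force: [31.6, 6.2, -15.7]
opening: 0.0089
grasp_force: 40.0
```

Emit:
servo_tool(rows=[{"offset": [0,0,0],"yaw": 0,"claw": 0.72},{"offset": [0,0,0],"yaw": 0,"claw": 0.72},{"offset": [0,0,-0.3],"yaw": 0,"claw": 0.72},{"offset": [0,0,-1],"yaw": 0,"claw": 0.3},{"offset": [0,0,-1],"yaw": 0,"claw": 0}])

```text
time: 15.2
ee_pos: [0.3031, -0.2267, 0.1592]
tcp_rot: [-180.0, -0.1, -95.7]
wrist_force: [-0.3, 0.2, -1.0]
opening: 0.0593
grasp_force: 0.0
```

Emit:
servo_tool(rows=[{"offset": [-1,0.3,-1],"yaw": 0,"claw": 0},{"offset": [-1,0.3,-1],"yaw": 0,"claw": 0},{"offset": [-1,0.3,-1],"yaw": 0,"claw": 0}])

```text
time: 15.58
ee_pos: [0.2823, -0.1221, 0.2574]
tcp_rot: [179.9, -0.0, -95.6]
wrist_force: [0.7, -0.1, -1.0]
opening: 0.0855
grasp_force: 0.0
```

Emit:
servo_tool(rows=[{"offset": [-1,0,-0.3],"yaw": 0,"claw": 0},{"offset": [-1,0,-0.3],"yaw": 0,"claw": 0},{"offset": [-1,0,-0.3],"yaw": 0,"claw": 0}])

```text
time: 15.95
ee_pos: [0.2929, -0.0221, 0.2851]
tcp_rot: [179.8, 0.0, -95.4]
wrist_force: [0.2, -0.2, -0.7]
opening: 0.0856
grasp_force: 0.0
```

Run:
```python
from h import *
o=get_obs(); print(np.round(o['q'],2),o['ee_pos'],o['tcp_rot'])
for n in('scene','top'):
    im,d,i=snap(n); np.savez('/tmp/%s3.npz'%n,im=im,d=d)
    c=im[90:350,130:460] if n=='top' else im[100:330,60:360]
    cv2.imwrite('pics/%s3.png'%n,cv2.resize(c,None,fx=2.3,fy=2.3,interpolation=cv2.INTER_CUBIC)[...,::-1])
```

```text
[-4.3600e+00 -2.8220e+01 -1.4030e+01  1.0443e+02  5.0000e-02 -8.8950e+01] [ 0.29294421 -0.02214661  0.28509066] [ 1.79764582e+02  4.20208917e-02 -9.54161255e+01]
```

View pics/top3.png

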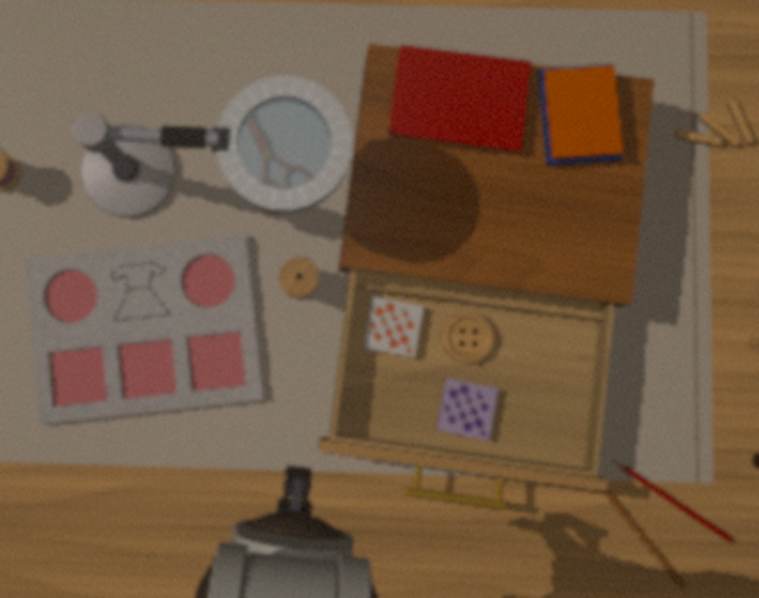

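View pics/scene3.png

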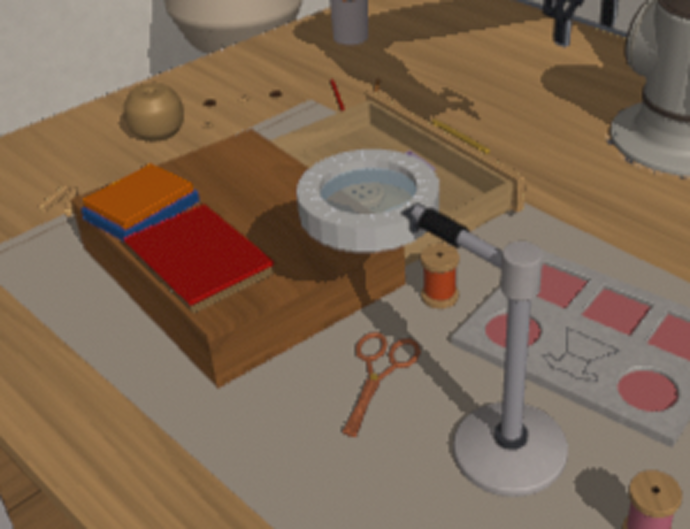

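The top view shows three samples in the open drawer: the white/orange tile at (395,326), the light button at (468,338) and the lilac tile at (468,408). It also shows the five empty recesses and the lamp clear of the board.

```bash
cat > meas.py <<'E'
from h import *
def meas(k):
    im,d,P=load('top',k); z=P[...,2]
    hsv=cv2.cvtColor(im,cv2.COLOR_RGB2HSV); H,S,V=[hsv[...,j].astype(int) for j in range(3)]
    box=(P[...,0]>.3)&(P[...,0]<.62)&(P[...,1]<-.04)&(P[...,1]>-.42)
    m=box&(z>.0305)&(z<.042)
    m=cv2.morphologyEx(m.astype(np.uint8),cv2.MORPH_OPEN,np.ones((3,3)))
    n,l,st,c=cv2.connectedComponentsWithStats(m)
    for j in range(1,n):
        if st[j,4]>150: q=l==j; print('obj',rect(P,q),'z',np.round(np.percentile(z[q],[5,50,95]),4),'rgb',np.median(im[q],0),np.round(P[q].mean(0),4),st[j,:4])
    fl=box&(z>.018)&(z<.027); print('floor',np.median(z[fl]))
    m=(S>70)&((H>165)|(H<5))&(V>100)&(z<.03)&(P[...,1]>-.05)&(P[...,1]<.35)&(P[...,0]>.2)&(P[...,0]<.65)
    n,l,st,c=cv2.connectedComponentsWithStats(m.astype(np.uint8))
    for j in range(1,n):
        if st[j,4]>80: print('recess',rect(P,l==j),np.round(np.median(z[l==j]),4))
    b=(z>.0105)&(z<.02)&(S<60)&(V>100)&(P[...,1]>0)&(P[...,1]<.35)&(P[...,0]>.36)&(P[...,0]<.65); print('board',rect(P,b),np.median(z[b]))
if __name__=='__main__':
    import sys; meas(int(sys.argv[1]))
E
python3 meas.py 3
python3 - <<'E'
from h import *
im,d,P=load('scene',3); z=P[...,2]; print(np.median(z[(z>-.02)&(z<.02)]))
m=(z>.03)&(z<.043)&(P[...,0]>.33)&(P[...,0]<.56)&(P[...,1]<-.08)&(P[...,1]>-.38)
n,l,st,c=cv2.connectedComponentsWithStats(m.astype(np.uint8))
for j in range(1,n):
    if st[j,4]>40: q=l==j; print(rect(P,q),np.median(z[q]),np.median(im[q],0))
E
```

```text
obj (array([ 516.9, -145.3]), array([64.8, 65. ]), 81.2, np.int64(394)) z [0.0316 0.0354 0.0401] rgb [142. 118. 106.] [ 0.5163 -0.1434  0.0356] [289 221  25  24]
obj (array([ 416.4, -240.4]), array([65.8, 66.1]), 82.3, np.int64(451)) z [0.0315 0.0357 0.0396] rgb [111.  94. 108.] [ 0.416  -0.2401  0.0357] [321 255  24  26]
floor 0.021745979138438454
recess (array([570.4,  94.2]), array([66.5, 63.7]), 2.0, np.int64(394)) 0.0076
recess (array([547.2, 272.4]), array([66.4, 62.1]), 1.8, np.int64(386)) 0.008
recess (array([467.1,  80.4]), array([68.9, 68.6]), 7.6, np.int64(529)) 0.0076
recess (array([454.6, 169.8]), array([68.8, 68.6]), 8.1, np.int64(522)) 0.0081
recess (array([442.2, 258.1]), array([70.2, 67.1]), 9.7, np.int64(516)) 0.0078
board (array([507.1, 165.8]), array([215.2, 311. ]), 8.1, np.int64(3613)) 0.014017365419496608
0.002567893509776764
(array([ 359.1, -240.5]), array([276.3,  12.3]), 84.1, np.int64(159)) 0.03644784424101055 [94. 77. 54.]
```

Run:
```python
from h import *
im,d,P=load('top',3); i=camera_info('top')
g=cv2.resize(im[215:285,275:365],None,fx=8,fy=8,interpolation=cv2.INTER_CUBIC)
cv2.imwrite('pics/dr3.png',g[...,::-1])
z=P[...,2]
ax=np.radians(-5.9); X=np.array([np.cos(ax),np.sin(ax)]); Y=np.array([-X[1],X[0]])
L=np.stack([P[...,:2]@X,P[...,:2]@Y],-1)
# height profile along local x (y within button-free strip) and along local y
def prof(sel,k,a,b):
    for t in np.arange(a,b,.006):
        q=sel&(abs(L[...,k]-t)<.003)
        if q.sum(): print(round(t,3),np.round(np.percentile(z[q],[20,80]),3),end='; ')
    print()
prof((abs(L[...,1]+.27)<.03),0,.34,.62)
prof((abs(L[...,0]-.48)<.015),1,-.37,-.02)
m=(z>.029)&(abs(L[...,0]-.515)<.05)&(abs(L[...,1]+.18)<.04); print(rect(P,m),np.median(z[m]))
```

```text
0.34 [-0.002  0.004]; 0.346 [-0.002  0.005]; 0.352 [-0.002  0.004]; 0.358 [-0.005  0.045]; 0.364 [0.069 0.075]; 0.37 [0.07  0.074]; 0.376 [0.069 0.075]; 0.382 [0.051 0.064]; 0.388 [0.019 0.025]; 0.394 [0.02  0.024]; 0.4 [0.02  0.024]; 0.406 [0.019 0.023]; 0.412 [0.019 0.025]; 0.418 [0.017 0.023]; 0.424 [0.019 0.023]; 0.43 [0.019 0.023]; 0.436 [0.018 0.024]; 0.442 [0.019 0.023]; 0.448 [0.019 0.024]; 0.454 [0.018 0.024]; 0.46 [0.019 0.025]; 0.466 [0.018 0.024]; 0.472 [0.019 0.024]; 0.478 [0.019 0.024]; 0.484 [0.017 0.024]; 0.49 [0.02  0.025]; 0.496 [0.019 0.024]; 0.502 [0.02  0.024]; 0.508 [0.019 0.023]; 0.514 [0.019 0.023]; 0.52 [0.019 0.023]; 0.526 [0.019 0.024]; 0.532 [0.02  0.024]; 0.538 [0.018 0.023]; 0.544 [0.02  0.024]; 0.55 [0.019 0.025]; 0.556 [0.02  0.025]; 0.562 [0.02  0.024]; 0.568 [0.02  0.023]; 0.574 [0.025 0.049]; 0.58 [0.017 0.023]; 0.586 [0.018 0.024]; 0.592 [0.02  0.082]; 0.598 [0.046 0.087]; 0.604 [0.082 0.086]; 0.61 [0.083 0.086]; 0.616 [0.082 0.086]; 
-0.358 [0.061 0.066]; -0.352 [0.024 0.058]; -0.346 [0.018 0.023]; -0.34 [0.019 0.023]; -0.334 [0.018 0.022]; -0.328
[... 519 characters left out ...]
.184 [0.02  0.034]; -0.178 [0.02  0.027]; -0.172 [0.019 0.036]; -0.166 [0.018 0.024]; -0.16 [0.019 0.024]; -0.154 [0.019 0.025]; -0.148 [0.019 0.024]; -0.142 [0.019 0.025]; -0.136 [0.021 0.024]; -0.13 [0.017 0.023]; -0.124 [0.019 0.023]; -0.118 [0.018 0.025]; -0.112 [0.02  0.024]; -0.106 [0.018 0.023]; -0.1 [0.02  0.023]; -0.094 [0.02  0.024]; -0.088 [0.022 0.024]; -0.082 [0.019 0.024]; -0.076 [0.018 0.024]; -0.07 [0.018 0.022]; -0.064 [0.02  0.024]; -0.058 [0.02  0.023]; -0.052 [0.021 0.024]; -0.046 [0.02  0.023]; -0.04 [0.018 0.022]; -0.034 [0.059 0.064]; -0.028 [-0.001  0.058]; -0.022 [-0.004  0.003]; 
(array([ 490.6, -238.4]), array([65.3, 95.2]), 84.4, np.int64(410)) 0.03434400526772341
```

View pics/dr3.png

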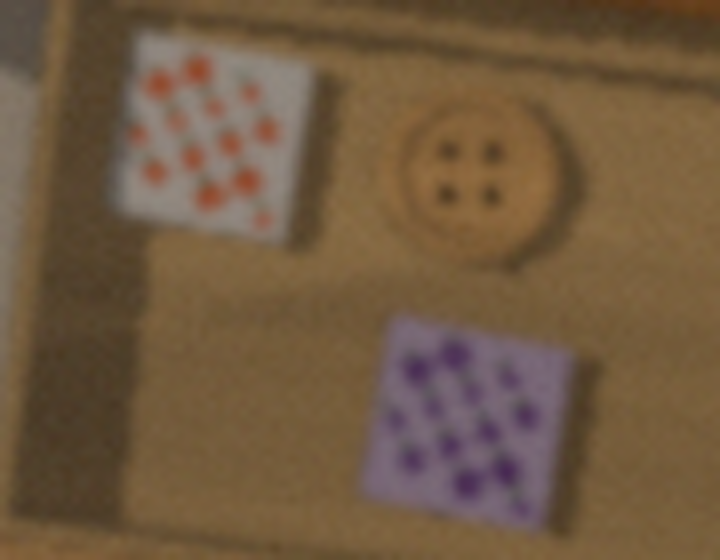

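The crop shows the white tile centred at about (212,137), the button at (478,178) and the lilac tile at (470,420), all face up.

```bash
cat >> h.py <<'E'
def ray(n,u,v,z):
    i=camera_info(n); T=np.array(i['cam_to_world']); r=T[:3,:3]@np.array([(u-i['cx'])/i['fx'],-(v-i['cy'])/i['fy'],-1]); return T[:3,3]+r*(z-T[2,3])/r[2]
E
python3 - <<'E'
from h import *
im,d,P=load('top',3)
f=lambda x,y:ray('top',275+x/8-.45,215+y/8-.45,.036)
print('tile2',f(212,137),'tile0',f(470,420),'btn',f(478,178),'holes',f(470,173))
m=np.zeros(im.shape[:2],bool); z=P[...,2]
m=(z>.0305)&(z<.042)&(abs(P[...,0]-.50)<.04)&(abs(P[...,1]+.23)<.05)
print(rect(P,m),P[m].mean(0))
b=f(478,178)
plan((.416,-.240,.20,-97.8),(.416,-.240,.060,-97.8))
E
```

```text
tile2 [ 0.51751508 -0.14606118  0.036     ] tile0 [ 0.41810492 -0.24115834  0.036     ] btn [ 0.50543624 -0.24310023  0.036     ] holes [ 0.50716645 -0.240173    0.036     ]
(array([ 508.5, -228.9]), array([70. , 91.3]), 6.7, np.int64(335)) [ 0.50598859 -0.24069427  0.0345453 ]
at [ 0.2927 -0.0239  0.2843] -95.61 t 16.05
[0.677, -0.48, 0.281] yaw 0.0041 rows>= 2
[0.67, -0.488, 0.281] yaw 0.0041 rows>= 2
[0.664, -0.497, 0.281] yaw 0.0041 rows>= 2
[0.0, 0.0, 0.7] yaw -0.0 rows>= 2
[0.0, 0.0, 0.7] yaw -0.0 rows>= 2
```

Run:
```python
from h import *
o=get_obs(); p=o['ee_pos']; yw=np.radians(o['tcp_rot'][2])
for n in('scene','top'):
    im,d,P=load(n,3); D=P-p
    m=(np.hypot(D[...,0],D[...,1])<.075)&(D[...,2]>-.05)&(D[...,2]<.1)
    t=D[m]; ty=t[:,:2]@np.array([np.sin(yw),-np.cos(yw)])
    h,e=np.histogram(t[:,2],np.arange(-.05,.1,.005)); print(n,m.sum(),np.round(np.sort(t[:,2])[:12],4)); print(list(zip(np.round(e,3),h)))
    low=t[:,2]<.02; print(np.round(np.sort(ty[low])[::max(1,low.sum()//20)],3))
plan((.39,-.13,.22,-150),(.417,-.2405,.20,172.1),(.417,-.2405,.06,172.1))
```

```text
scene 850 [-0.0056 -0.0055 -0.0054 -0.0054 -0.0052 -0.005  -0.005  -0.004  -0.0036
 -0.0022 -0.0022 -0.0022]
[(np.float64(-0.05), np.int64(0)), (np.float64(-0.045), np.int64(0)), (np.float64(-0.04), np.int64(0)), (np.float64(-0.035), np.int64(0)), (np.float64(-0.03), np.int64(0)), (np.float64(-0.025), np.int64(0)), (np.float64(-0.02), np.int64(0)), (np.float64(-0.015), np.int64(0)), (np.float64(-0.01), np.int64(5)), (np.float64(-0.005), np.int64(13)), (np.float64(-0.0), np.int64(20)), (np.float64(0.005), np.int64(28)), (np.float64(0.01), np.int64(23)), (np.float64(0.015), np.int64(22)), (np.float64(0.02), np.int64(23)), (np.float64(0.025), np.int64(22)), (np.float64(0.03), np.int64(20)), (np.float64(0.035), np.int64(19)), (np.float64(0.04), np.int64(32)), (np.float64(0.045), np.int64(46)), (np.float64(0.05), np.int64(39)), (np.float64(0.055), np.int64(66)), (np.float64(0.06), np.int64(51)), (np.float64(0.065), np.int64(56)), (np.float64(0.07), np.int64(59)), (np.float64(0.075), np.int64(56)), (np.float64(0.08), np.int64(60)), (np.float64(0.085), np.int64(66)), (np.float64(0.09), np.i
[... 912 characters left out ...]
64(4)), (np.float64(0.04), np.int64(8)), (np.float64(0.045), np.int64(16)), (np.float64(0.05), np.int64(16)), (np.float64(0.055), np.int64(24)), (np.float64(0.06), np.int64(17)), (np.float64(0.065), np.int64(8)), (np.float64(0.07), np.int64(7)), (np.float64(0.075), np.int64(8)), (np.float64(0.08), np.int64(11)), (np.float64(0.085), np.int64(21)), (np.float64(0.09), np.int64(71)), (np.float64(0.095), np.int64(32))]
[]
at [ 0.2927 -0.0239  0.2843] -95.61 t 16.05
[0.48, -0.536, 0.322] yaw 0.1511 rows>= 3
[0.182, -0.696, 0.322] yaw 0.1511 rows>= 3
[0.159, -0.546, 0.1] yaw 0.1053 rows>= 2
[-0.027, -0.568, 0.1] yaw 0.1053 rows>= 2
[0.0, 0.0, 0.7] yaw -0.0 rows>= 2
[0.0, 0.0, 0.7] yaw -0.0 rows>= 2
```

Emit:
servo_tool(rows=[{"offset": [0.48,-0.536,0.32],"yaw": 0.151,"claw": 0},{"offset": [0.48,-0.536,0.32],"yaw": 0.151,"claw": 0},{"offset": [0.48,-0.536,0.32],"yaw": 0.151,"claw": 0}])

```text
time: 16.42
ee_pos: [0.3407, -0.0791, 0.2507]
tcp_rot: [179.6, -0.2, -123.4]
wrist_force: [0.1, 0.3, 0.4]
opening: 0.0854
grasp_force: 0.0
```

Emit:
servo_tool(rows=[{"offset": [0.18,-0.7,0.32],"yaw": 0.151,"claw": 0},{"offset": [0.18,-0.7,0.32],"yaw": 0.151,"claw": 0},{"offset": [0.18,-0.7,0.32],"yaw": 0.151,"claw": 0}])

```text
time: 16.8
ee_pos: [0.3893, -0.1324, 0.2182]
tcp_rot: [179.7, -0.3, -150.6]
wrist_force: [-0.3, 0.3, 1.3]
opening: 0.0855
grasp_force: 0.0
```

Emit:
servo_tool(rows=[{"offset": [0.16,-0.546,0.1],"yaw": 0.105,"claw": 0},{"offset": [0.16,-0.546,0.1],"yaw": 0.105,"claw": 0},{"offset": [0.16,-0.546,0.1],"yaw": 0.105,"claw": 0}])

```text
time: 17.18
ee_pos: [0.4022, -0.187, 0.2092]
tcp_rot: [179.8, -0.3, -169.1]
wrist_force: [-0.2, 0.1, 0.2]
opening: 0.0853
grasp_force: 0.0
```

Emit:
servo_tool(rows=[{"offset": [-0.03,-0.568,0.1],"yaw": 0.105,"claw": 0},{"offset": [-0.03,-0.568,0.1],"yaw": 0.105,"claw": 0},{"offset": [-0.03,-0.568,0.1],"yaw": 0.105,"claw": 0},{"offset": [-0.03,-0.568,0.1],"yaw": 0.105,"claw": 0}])

```text
time: 17.68
ee_pos: [0.4167, -0.2403, 0.2003]
tcp_rot: [180.0, -0.2, 172.4]
wrist_force: [-0.2, 0.8, 0.2]
opening: 0.0856
grasp_force: 0.0
```

```bash
python3 - <<'E'
from h import *
o=get_obs(); print(np.round(o['q'],2),o['tcp_rot'],o['ee_pos'])
im,d,i=snap('top'); np.savez('/tmp/top4.npz',im=im,d=d)
plan((.417,-.2405,.11,172.1),(.417,-.2405,.042,172.1))
E
python3 meas.py 4 | grep obj
```

```text
[-2.993e+01 -4.990e+00 -5.760e+00  8.947e+01 -7.000e-02 -2.234e+01] [179.97073111  -0.24485109 172.4046265 ] [ 0.41670998 -0.24027721  0.2003433 ]
at [ 0.4168 -0.2402  0.2004] 172.37 t 17.73
[-0.002, -0.003, 0.904] yaw 0.0015 rows>= 2
[0.0, 0.0, 0.68] yaw -0.0 rows>= 2
obj (array([ 516.9, -146.1]), array([66.3, 65.8]), 80.4, np.int64(443)) z [0.0313 0.0355 0.0404] rgb [142. 118. 107.] [ 0.5179 -0.1461  0.0357] [289 220  25  25]
```

Emit:
servo_tool(rows=[{"offset": [0,0,0.45],"yaw": 0,"claw": 0},{"offset": [0,0,0.9],"yaw": 0,"claw": 0},{"offset": [0,0,0.9],"yaw": 0,"claw": 0}], squeeze=30)

```text
time: 18.1
ee_pos: [0.4149, -0.239, 0.1078]
tcp_rot: [179.9, -0.5, 172.3]
wrist_force: [-0.5, -0.3, 0.5]
opening: 0.0852
grasp_force: 0.0
```

Emit:
servo_tool(rows=[{"offset": [0,0,0.35],"yaw": 0,"claw": 0},{"offset": [0,0,0.68],"yaw": 0,"claw": 0},{"offset": [0,0,0.68],"yaw": 0,"claw": 0.15},{"offset": [0,0,0.68],"yaw": 0,"claw": 0.5},{"offset": [0,0,0.68],"yaw": 0,"claw": 0.5},{"offset": [0,0,0.68],"yaw": 0,"claw": 0.5}])

```text
time: 18.85
ee_pos: [0.4174, -0.2408, 0.0444]
tcp_rot: [-180.0, -0.1, 172.1]
wrist_force: [-0.8, 0.3, 8.1]
opening: 0.065
grasp_force: 33.9
```

Emit:
servo_tool(rows=[{"offset": [0,0,-0.2],"yaw": 0,"claw": 0.5},{"offset": [0,0,-0.5],"yaw": 0,"claw": 0.5},{"offset": [0,0,-1],"yaw": 0,"claw": 0.5},{"offset": [0,0,-1],"yaw": 0,"claw": 0.5}])

```text
time: 19.35
ee_pos: [0.4185, -0.2413, 0.147]
tcp_rot: [-179.9, 0.1, 172.1]
wrist_force: [-0.8, 0.3, -1.2]
opening: 0.0651
grasp_force: 33.6
```

Run:
```python
from h import *
plan((.40,-.05,.15,180),(.4422,.258,.15,188),(.4422,.258,.05,188),(.4422,.258,.028,188))
im,d,i=snap('scene'); cv2.imwrite('pics/s5.png',cv2.resize(im[60:260,150:410],None,fx=3,fy=3)[...,::-1])
```

```text
at [ 0.4185 -0.2413  0.147 ] 172.14 t 19.35
[0.222, 0.935, -0.015] yaw -0.0218 rows>= 2
[0.158, 0.948, -0.015] yaw -0.0218 rows>= 2
[-0.105, 0.77, 0.0] yaw -0.0111 rows>= 2
[-0.132, 0.766, 0.0] yaw -0.0111 rows>= 2
[-0.159, 0.761, 0.0] yaw -0.0111 rows>= 2
[-0.185, 0.755, 0.0] yaw -0.0111 rows>= 2
[0.0, 0.0, 1.0] yaw -0.0 rows>= 2
[0.0, 0.0, 0.22] yaw -0.0 rows>= 1
```

View pics/s5.png

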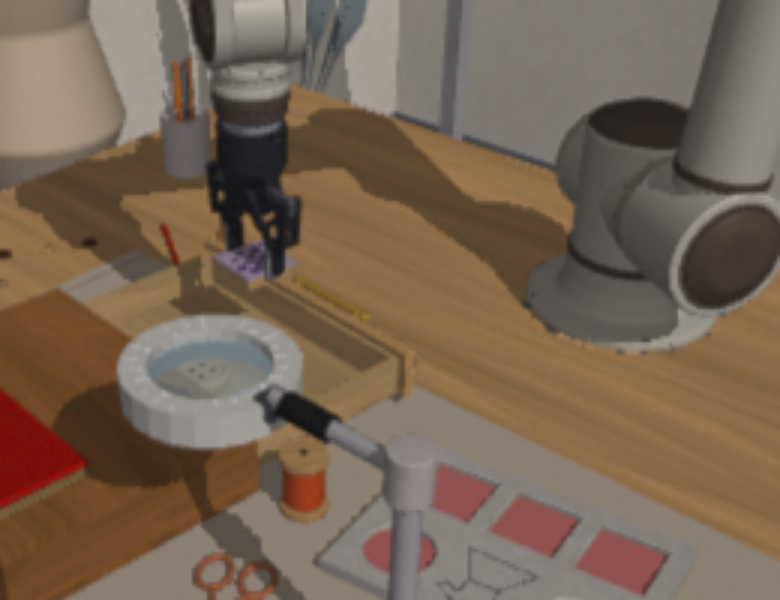

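The scene crop shows the lilac tile gripped level above the drawer at (250,262).

Emit:
servo_tool(rows=[{"offset": [0.22,0.935,0],"yaw": -0.022,"claw": 0.5},{"offset": [0.22,0.935,0],"yaw": -0.022,"claw": 0.5}])

```text
time: 19.65
ee_pos: [0.4068, -0.143, 0.1414]
tcp_rot: [179.9, -0.3, 176.1]
wrist_force: [-0.0, -0.7, 0.0]
opening: 0.0649
grasp_force: 33.6
```

Emit:
servo_tool(rows=[{"offset": [0.16,0.95,0],"yaw": -0.022,"claw": 0.5},{"offset": [0.16,0.95,0],"yaw": -0.022,"claw": 0.5}])

```text
time: 19.9
ee_pos: [0.3973, -0.0468, 0.1418]
tcp_rot: [179.9, -0.3, -179.8]
wrist_force: [0.3, -0.5, -0.3]
opening: 0.0648
grasp_force: 33.6
```

Emit:
servo_tool(rows=[{"offset": [-0.1,0.77,0],"yaw": -0.011,"claw": 0.5},{"offset": [-0.1,0.77,0],"yaw": -0.011,"claw": 0.5}])

```text
time: 20.15
ee_pos: [0.4077, 0.0308, 0.1418]
tcp_rot: [179.9, -0.3, -177.7]
wrist_force: [0.4, 0.2, -0.4]
opening: 0.065
grasp_force: 33.7
```

Emit:
servo_tool(rows=[{"offset": [-0.13,0.77,0],"yaw": -0.011,"claw": 0.5},{"offset": [-0.13,0.77,0],"yaw": -0.011,"claw": 0.5}])

```text
time: 20.4
ee_pos: [0.4182, 0.1075, 0.1419]
tcp_rot: [179.9, -0.3, -175.8]
wrist_force: [-0.9, -0.5, -1.2]
opening: 0.0649
grasp_force: 33.8
```

Emit:
servo_tool(rows=[{"offset": [-0.16,0.76,0],"yaw": -0.011,"claw": 0.5},{"offset": [-0.16,0.76,0],"yaw": -0.011,"claw": 0.5}])

```text
time: 20.65
ee_pos: [0.4291, 0.184, 0.1419]
tcp_rot: [179.9, -0.3, -173.9]
wrist_force: [0.4, -0.1, -0.4]
opening: 0.0649
grasp_force: 33.8
```

Emit:
servo_tool(rows=[{"offset": [-0.185,0.755,0],"yaw": -0.011,"claw": 0.5},{"offset": [-0.185,0.755,0],"yaw": -0.011,"claw": 0.5},{"offset": [-0.185,0.755,0],"yaw": -0.011,"claw": 0.5}])

```text
time: 21.02
ee_pos: [0.4395, 0.2591, 0.142]
tcp_rot: [180.0, -0.3, -172.0]
wrist_force: [0.1, 0.0, -1.1]
opening: 0.065
grasp_force: 33.9
```

Run:
```python
from h import *
print(get_obs()['tcp_rot'],get_obs()['opening'])
plan((.4422,.258,.045,188))
```

```text
[ 179.95896501   -0.32378152 -172.01161238] 0.06501944962376241
at [0.4395 0.2591 0.142 ] -172.01 t 21.02
[-0.025, -0.015, 0.97] yaw -0.0001 rows>= 2
```

Emit:
servo_tool(rows=[{"offset": [-0.025,-0.015,0.5],"yaw": 0,"claw": 0.5},{"offset": [-0.025,-0.015,0.97],"yaw": 0,"claw": 0.5},{"offset": [-0.025,-0.015,0.97],"yaw": 0,"claw": 0.5},{"offset": [-0.025,-0.015,0.97],"yaw": 0,"claw": 0.5}])

```text
time: 21.52
ee_pos: [0.4426, 0.2579, 0.0476]
tcp_rot: [179.9, -0.1, -172.1]
wrist_force: [0.5, -0.5, 0.7]
opening: 0.065
grasp_force: 33.9
```

Emit:
servo_tool(rows=[{"offset": [0,0,0.05],"yaw": 0,"claw": 0.5},{"offset": [0,0,0.1],"yaw": 0,"claw": 0.5},{"offset": [0,0,0.14],"yaw": 0,"claw": 0.5},{"offset": [0,0,0.14],"yaw": 0,"claw": 0.5}])

```text
time: 22.02
ee_pos: [0.4416, 0.2585, 0.0314]
tcp_rot: [179.9, -0.3, -172.0]
wrist_force: [0.2, 0.3, -0.9]
opening: 0.0651
grasp_force: 33.9
```

Run:
```python
from h import *
o=get_obs(); print(o['ee_pos'],o['tcp_rot'],o['wrist_force'])
for n in('scene','top'):
    im,d,i=snap(n); np.savez('/tmp/%s6.npz'%n,im=im,d=d)
im,d,P=load('scene',6)
cv2.imwrite('pics/s6.png',cv2.resize(im[140:300,260:420],None,fx=3.7,fy=3.7,interpolation=cv2.INTER_CUBIC)[...,::-1])
```

```text
[0.44164538 0.25853441 0.03139991] [ 179.90621262   -0.25721801 -172.01853164] [ 0.23095921  0.25039149 -0.94855458]
```

View pics/s6.png

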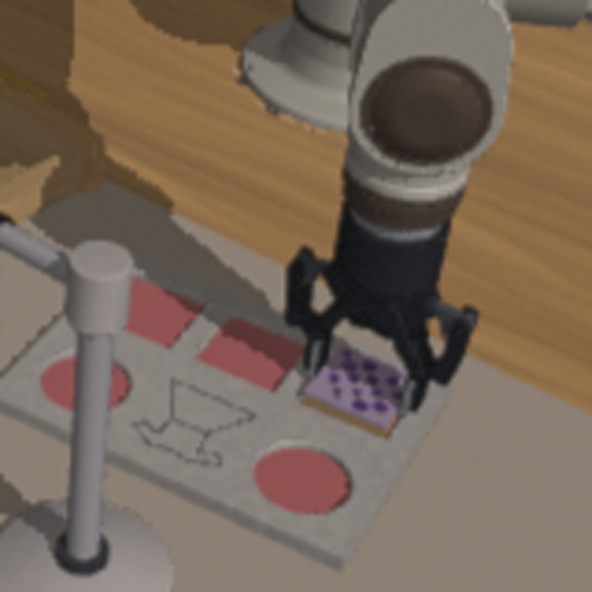

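The tile is held over the left square recess and slightly in it, with no contact force. I'll lower it the last 1–2 mm and release.

Emit:
servo_tool(rows=[{"offset": [0,0,0.015],"yaw": 0,"claw": 0.5},{"offset": [0,0,0.025],"yaw": 0,"claw": 0.5},{"offset": [0,0,0.025],"yaw": 0,"claw": 0.5}])

```text
time: 22.5
ee_pos: [0.4419, 0.2587, 0.0304]
tcp_rot: [179.9, -0.2, -172.0]
wrist_force: [-3.4, -2.3, 10.4]
opening: 0.0653
grasp_force: 35.0
```

Emit:
servo_tool(rows=[{"offset": [0,0,0],"yaw": 0,"claw": 0.1},{"offset": [0,0,0],"yaw": 0,"claw": 0.1},{"offset": [0,0,0],"yaw": 0,"claw": 0.1},{"offset": [0,0,-0.2],"yaw": 0,"claw": 0.05},{"offset": [0,0,-1],"yaw": 0,"claw": 0},{"offset": [0,0,-1],"yaw": 0,"claw": 0}])

```text
time: 23.25
ee_pos: [0.4434, 0.2591, 0.1329]
tcp_rot: [179.8, 0.0, -172.0]
wrist_force: [-0.3, -0.2, 0.0]
opening: 0.0855
grasp_force: 0.0
```

Emit:
servo_tool(rows=[{"offset": [0.2,-0.9,-0.6],"yaw": 0,"claw": 0},{"offset": [0.2,-0.9,-0.6],"yaw": 0,"claw": 0},{"offset": [0.2,-0.9,-0.6],"yaw": 0,"claw": 0}])

```text
time: 23.62
ee_pos: [0.4358, 0.1649, 0.191]
tcp_rot: [179.9, -0.1, -172.2]
wrist_force: [0.1, 0.6, -0.2]
opening: 0.0854
grasp_force: 0.0
```

Emit:
servo_tool(rows=[{"offset": [0.4,-0.9,0],"yaw": 0,"claw": 0},{"offset": [0.4,-0.9,0],"yaw": 0,"claw": 0}])

```text
time: 23.88
ee_pos: [0.4072, 0.0708, 0.1879]
tcp_rot: [179.9, -0.3, -172.0]
wrist_force: [1.3, 0.5, -0.6]
opening: 0.0853
grasp_force: 0.0
```

Emit:
servo_tool(rows=[{"offset": [0.2,-0.9,0],"yaw": 0,"claw": 0},{"offset": [0.2,-0.9,0],"yaw": 0,"claw": 0},{"offset": [0.2,-0.9,0],"yaw": 0,"claw": 0}])

```text
time: 24.25
ee_pos: [0.4005, -0.0212, 0.188]
tcp_rot: [179.9, -0.3, -172.2]
wrist_force: [-1.1, -0.1, -0.4]
opening: 0.0855
grasp_force: 0.0
```

```bash
cat >> meas.py <<'E'
    o=get_obs(); print('q',np.round(o['q'],1),'rot',np.round(o['tcp_rot'],2))
E
sed -i 's/^if __name__.*//; s/^    import sys; meas.*//' meas.py
cat >> meas.py <<'E'
if __name__=='__main__':
    import sys; k=int(sys.argv[1])
    for n in('top','scene'):
        im,d,_=snap(n); np.savez('/tmp/%s%d.npz'%(n,k),im=im,d=d)
    meas(k); im,d,P=load('top',k); z=P[...,2]
    ax=np.radians(8); X=np.array([np.cos(ax),np.sin(ax)]); Y=np.array([-X[1],X[0]])
    for nm,c in dict(s0=(.4671,.0804),s1=(.4546,.1698),s2=(.4422,.2581),r0=(.5704,.0942),r1=(.5472,.2724)).items():
        D=P[...,:2]-np.array(c); a,b=D@X,D@Y; q=(abs(a)<.026)&(abs(b)<.026); A=np.c_[a[q],b[q],np.ones(q.sum())]
        co=np.linalg.lstsq(A,z[q],rcond=None)[0]; m=(z>.0175)&(z<.03)&(abs(a)<.06)&(abs(b)<.06)
        print(nm,'z',round(co[2],4),'tilt deg',np.round(np.degrees(co[:2]),2),rect(P,m) if m.sum()>50 else '')
E
sed -n 15,26p meas.py; python3 meas.py 7; cp /tmp/top7.npz /tmp/x.npz
python3 -c "
from h import *
im,d,P=load('top',7); cv2.imwrite('pics/t7.png',cv2.resize(im[180:290,140:370],None,fx=3.4,fy=3.4,interpolation=cv2.INTER_CUBIC)[...,::-1])"
```

```text
if st[j,4]>80: print('recess',rect(P,l==j),np.round(np.median(z[l==j]),4))
    b=(z>.0105)&(z<.02)&(S<60)&(V>100)&(P[...,1]>0)&(P[...,1]<.35)&(P[...,0]>.36)&(P[...,0]<.65); print('board',rect(P,b),np.median(z[b]))


    o=get_obs(); print('q',np.round(o['q'],1),'rot',np.round(o['tcp_rot'],2))
if __name__=='__main__':
    import sys; k=int(sys.argv[1])
    for n in('top','scene'):
        im,d,_=snap(n); np.savez('/tmp/%s%d.npz'%(n,k),im=im,d=d)
    meas(k); im,d,P=load('top',k); z=P[...,2]
    ax=np.radians(8); X=np.array([np.cos(ax),np.sin(ax)]); Y=np.array([-X[1],X[0]])
    for nm,c in dict(s0=(.4671,.0804),s1=(.4546,.1698),s2=(.4422,.2581),r0=(.5704,.0942),r1=(.5472,.2724)).items():
obj (array([ 521.1, -123.1]), array([63.3, 66.5]), 85.4, np.int64(433)) z [0.0318 0.0356 0.04  ] rgb [132. 105.  90.] [ 0.5213 -0.1229  0.0358] [282 218  23  25]
floor 0.02168193578876232
recess (array([570.5,  94. ]), array([66.4, 63.5]), 2.6, np.int64(396)) 0.0079
recess (array([547.2, 272.5]), array([66.3, 61.6]), 1.8, np.int64(391)) 0.0081
recess (array([467.1,  80.7]), array([68.8, 67.5]), 7.8, np.int64(498)) 0.0078
recess (array([454.8, 169.4]), array([69. , 69.7]), 7.7, np.int64(521)) 0.0078
board (array([528.1, 179.1]), array([262.8, 290.7]), 7.9, np.int64(3647)) 0.014167597172396684
q [ -2.9 -16.  -16.5  89.8   0.1 -10.8] rot [ 179.87   -0.29 -172.06]
s0 z 0.0077 tilt deg [-0.87  0.23] (array([469.4,  82.1]), array([114. , 110.5]), 7.0, np.int64(59))
s1 z 0.0079 tilt deg [0.03 0.02] (array([456.1, 172.1]), array([113.1, 116.9]), 5.7, np.int64(122))
s2 z 0.0217 tilt deg [-0.54  1.24] (array([444.6, 256.8]), array([114.3, 109.5]), 7.8, np.int64(542))
r0 z 0.008 tilt deg [1.  0.4] (array([566.6,  95.8]), array([111.6, 114.1]), 7.3, np.int64(98))
r1 z 0.0082 tilt deg [1.14 0.51] (array([544.4, 268.8]), array([110.9, 110.5]), 8.5, np.int64(102))
```

View pics/t7.png

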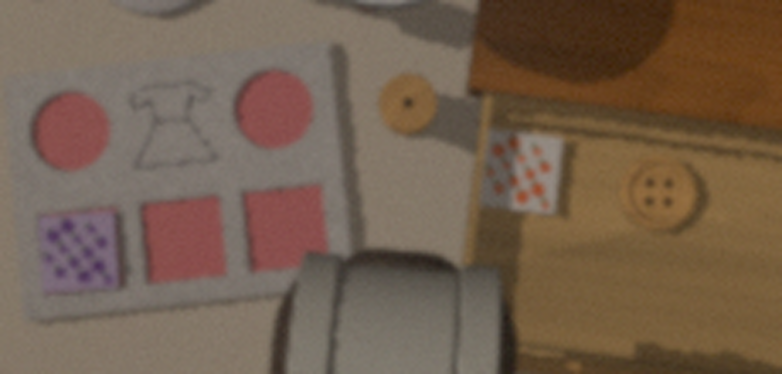

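Tile0 is seated: its top is at 21.7 mm and flat. The white tile has been knocked to about (0.521,-0.123), against the drawer wall, so I'll take the button first.

Run:
```python
from h import *
im,d,P=load('top',7)
f=lambda x,y:ray('top',140+x/3.4-.35,180+y/3.4-.35,.036)
print(f(663,195),f(658,191))
b=(.506,-.242)
plan((*b,.19,174.1),(*b,.0435,174.1),(*b,.145,174.1),(.42,-.05,.145,181),(.547,.2727,.145,188),(.547,.2727,.0455,188),(.547,.2727,.030,188))
```

```text
[ 0.50487671 -0.24412403  0.036     ] [ 0.50816876 -0.23981114  0.036     ]
at [ 0.4007 -0.0197  0.1883] -172.06 t 24.35
[-0.245, -0.782, -0.006] yaw 0.0256 rows>= 2
[-0.307, -0.76, -0.006] yaw 0.0256 rows>= 2
[-0.367, -0.733, -0.006] yaw 0.0256 rows>= 2
[0.0, 0.0, 0.732] yaw -0.0 rows>= 2
[0.0, 0.0, 0.732] yaw -0.0 rows>= 2
[0.0, 0.0, -0.507] yaw -0.0 rows>= 1
[0.0, 0.0, -0.507] yaw -0.0 rows>= 1
[0.526, 0.911, 0.0] yaw -0.0192 rows>= 2
[0.471, 0.941, 0.0] yaw -0.0192 rows>= 2
[-0.332, 0.801, 0.0] yaw -0.0097 rows>= 2
[-0.356, 0.791, 0.0] yaw -0.0097 rows>= 2
[-0.38, 0.779, 0.0] yaw -0.0097 rows>= 2
[-0.403, 0.767, 0.0] yaw -0.0097 rows>= 2
[0.0, 0.0, 0.995] yaw -0.0 rows>= 2
[0.0, 0.0, 0.155] yaw -0.0 rows>= 1
```

Emit:
servo_tool(rows=[{"offset": [-0.245,-0.78,0],"yaw": 0.0256,"claw": 0},{"offset": [-0.245,-0.78,0],"yaw": 0.0256,"claw": 0}])

```text
time: 24.6
ee_pos: [0.4369, -0.0945, 0.188]
tcp_rot: [179.9, -0.3, -176.6]
wrist_force: [-0.8, 0.4, 0.0]
opening: 0.0854
grasp_force: 0.0
```

Emit:
servo_tool(rows=[{"offset": [-0.307,-0.76,0],"yaw": 0.0256,"claw": 0},{"offset": [-0.307,-0.76,0],"yaw": 0.0256,"claw": 0}])

```text
time: 24.85
ee_pos: [0.4719, -0.169, 0.1876]
tcp_rot: [179.9, -0.3, 178.7]
wrist_force: [-0.5, 0.8, 0.1]
opening: 0.0855
grasp_force: 0.0
```

Emit:
servo_tool(rows=[{"offset": [-0.367,-0.733,0],"yaw": 0.0256,"claw": 0},{"offset": [-0.367,-0.733,0],"yaw": 0.0256,"claw": 0},{"offset": [-0.367,-0.733,0],"yaw": 0.0256,"claw": 0},{"offset": [-0.367,-0.733,0],"yaw": 0.0256,"claw": 0}])

```text
time: 25.35
ee_pos: [0.5059, -0.2407, 0.1882]
tcp_rot: [179.9, -0.3, 174.2]
wrist_force: [-0.0, -0.0, 0.3]
opening: 0.0855
grasp_force: 0.0
```

Run:
```python
from h import *
print(get_obs()['tcp_rot'])
plan((.506,-.242,.09,174.1),(.506,-.242,.042,174.1))
```

```text
[179.92399133  -0.29437908 174.24172728]
at [ 0.5059 -0.2407  0.1882] 174.24 t 25.35
[-0.003, -0.013, 0.982] yaw 0.0008 rows>= 2
[0.0, 0.0, 0.48] yaw -0.0 rows>= 1
```

Emit:
servo_tool(rows=[{"offset": [0,-0.013,0.5],"yaw": 0,"claw": 0},{"offset": [0,-0.013,0.98],"yaw": 0,"claw": 0},{"offset": [0,-0.013,0.98],"yaw": 0,"claw": 0}])

```text
time: 25.72
ee_pos: [0.5033, -0.2411, 0.0874]
tcp_rot: [179.8, -0.6, 174.2]
wrist_force: [-0.0, 0.0, 0.7]
opening: 0.0854
grasp_force: 0.0
```

Emit:
servo_tool(rows=[{"offset": [0,0,0.3],"yaw": 0,"claw": 0},{"offset": [0,0,0.49],"yaw": 0,"claw": 0},{"offset": [0,0,0.49],"yaw": 0,"claw": 0.15},{"offset": [0,0,0.49],"yaw": 0,"claw": 0.5},{"offset": [0,0,0.49],"yaw": 0,"claw": 0.5},{"offset": [0,0,0.49],"yaw": 0,"claw": 0.5}])

```text
time: 26.48
ee_pos: [0.5059, -0.2435, 0.0428]
tcp_rot: [180.0, -0.1, 174.2]
wrist_force: [-0.7, 1.3, 6.9]
opening: 0.0647
grasp_force: 33.7
```

Emit:
servo_tool(rows=[{"offset": [0,0,-0.2],"yaw": 0,"claw": 0.5},{"offset": [0,0,-0.5],"yaw": 0,"claw": 0.5},{"offset": [0,0,-1],"yaw": 0,"claw": 0.5},{"offset": [0,0,-1],"yaw": 0,"claw": 0.5}])

```text
time: 26.98
ee_pos: [0.5073, -0.2442, 0.1459]
tcp_rot: [-179.9, 0.1, 174.1]
wrist_force: [-0.1, -0.6, -1.3]
opening: 0.0645
grasp_force: 33.4
```

Run:
```python
from h import *
plan((.42,-.05,.145,181),(.547,.2727,.145,188))
```

```text
at [ 0.5073 -0.2442  0.1459] 174.15 t 26.98
[0.533, 0.922, 0.005] yaw -0.019 rows>= 2
[0.477, 0.952, 0.005] yaw -0.019 rows>= 2
[-0.332, 0.801, 0.0] yaw -0.0097 rows>= 2
[-0.356, 0.791, 0.0] yaw -0.0097 rows>= 2
[-0.38, 0.779, 0.0] yaw -0.0097 rows>= 2
[-0.403, 0.767, 0.0] yaw -0.0097 rows>= 2
```

Emit:
servo_tool(rows=[{"offset": [0.533,0.92,0],"yaw": -0.019,"claw": 0.5},{"offset": [0.533,0.92,0],"yaw": -0.019,"claw": 0.5}])

```text
time: 27.22
ee_pos: [0.4608, -0.1451, 0.1407]
tcp_rot: [179.9, -0.3, 177.6]
wrist_force: [0.2, -0.8, -1.0]
opening: 0.0644
grasp_force: 33.4
```

Emit:
servo_tool(rows=[{"offset": [0.477,0.95,0],"yaw": -0.019,"claw": 0.5},{"offset": [0.477,0.95,0],"yaw": -0.019,"claw": 0.5}])

```text
time: 27.48
ee_pos: [0.417, -0.0478, 0.1413]
tcp_rot: [179.9, -0.3, -178.9]
wrist_force: [0.0, 0.2, 0.0]
opening: 0.0648
grasp_force: 33.4
```

Emit:
servo_tool(rows=[{"offset": [-0.332,0.8,0],"yaw": -0.01,"claw": 0.5},{"offset": [-0.332,0.8,0],"yaw": -0.01,"claw": 0.5}])

```text
time: 27.72
ee_pos: [0.4503, 0.0335, 0.1415]
tcp_rot: [179.9, -0.2, -177.1]
wrist_force: [-0.1, -0.4, -0.8]
opening: 0.0644
grasp_force: 33.5
```

Emit:
servo_tool(rows=[{"offset": [-0.356,0.79,0],"yaw": -0.01,"claw": 0.5},{"offset": [-0.356,0.79,0],"yaw": -0.01,"claw": 0.5}])

```text
time: 27.98
ee_pos: [0.4822, 0.1141, 0.141]
tcp_rot: [179.9, -0.3, -175.3]
wrist_force: [0.0, -0.6, -0.3]
opening: 0.0641
grasp_force: 33.5
```

Emit:
servo_tool(rows=[{"offset": [-0.38,0.78,0],"yaw": -0.01,"claw": 0.5},{"offset": [-0.38,0.78,0],"yaw": -0.01,"claw": 0.5}])

```text
time: 28.22
ee_pos: [0.5138, 0.1949, 0.1407]
tcp_rot: [179.9, -0.3, -173.5]
wrist_force: [0.6, -0.0, 0.0]
opening: 0.0644
grasp_force: 33.6
```

Emit:
servo_tool(rows=[{"offset": [-0.403,0.767,0],"yaw": -0.01,"claw": 0.5},{"offset": [-0.403,0.767,0],"yaw": -0.01,"claw": 0.5},{"offset": [-0.403,0.767,0],"yaw": -0.01,"claw": 0.5},{"offset": [-0.403,0.767,0],"yaw": -0.01,"claw": 0.5}])

```text
time: 28.72
ee_pos: [0.5446, 0.2726, 0.1411]
tcp_rot: [179.9, -0.3, -171.8]
wrist_force: [-0.2, 0.1, -0.4]
opening: 0.0644
grasp_force: 33.6
```

Run:
```python
from h import *
plan((.547,.2727,.046,188))
```

```text
at [0.5446 0.2726 0.1411] -171.82 t 28.73
[-0.023, -0.003, 0.951] yaw 0.001 rows>= 2
```

Emit:
servo_tool(rows=[{"offset": [-0.023,0,0.5],"yaw": 0,"claw": 0.5},{"offset": [-0.023,0,0.95],"yaw": 0,"claw": 0.5},{"offset": [-0.023,0,0.95],"yaw": 0,"claw": 0.5},{"offset": [-0.023,0,0.95],"yaw": 0,"claw": 0.5}])

```text
time: 29.22
ee_pos: [0.5475, 0.2734, 0.0489]
tcp_rot: [179.9, -0.1, -171.9]
wrist_force: [0.6, -0.0, -0.3]
opening: 0.0644
grasp_force: 33.7
```

Emit:
servo_tool(rows=[{"offset": [0,0,0.05],"yaw": 0,"claw": 0.5},{"offset": [0,0,0.1],"yaw": 0,"claw": 0.5},{"offset": [0,0,0.15],"yaw": 0,"claw": 0.5},{"offset": [0,0,0.17],"yaw": 0,"claw": 0.5},{"offset": [0,0,0.17],"yaw": 0,"claw": 0.5}])

```text
time: 29.85
ee_pos: [0.5467, 0.2737, 0.03]
tcp_rot: [179.9, -0.2, -171.8]
wrist_force: [-2.3, -1.1, 3.9]
opening: 0.0647
grasp_force: 35.7
```

Emit:
servo_tool(rows=[{"offset": [0,0,0],"yaw": 0,"claw": 0.1},{"offset": [0,0,0],"yaw": 0,"claw": 0.1},{"offset": [0,0,0],"yaw": 0,"claw": 0.1},{"offset": [0,0,-0.2],"yaw": 0,"claw": 0.05},{"offset": [0,0,-1],"yaw": 0,"claw": 0},{"offset": [0,0,-1],"yaw": 0,"claw": 0}])

```text
time: 30.6
ee_pos: [0.5488, 0.2743, 0.1357]
tcp_rot: [179.8, 0.1, -171.8]
wrist_force: [0.4, 0.0, -0.5]
opening: 0.0854
grasp_force: 0.0
```

Emit:
servo_tool(rows=[{"offset": [0.7,-0.7,-0.6],"yaw": 0,"claw": 0},{"offset": [0.7,-0.7,-0.6],"yaw": 0,"claw": 0},{"offset": [0.7,-0.7,-0.6],"yaw": 0,"claw": 0}])

```text
time: 30.98
ee_pos: [0.4879, 0.1929, 0.1938]
tcp_rot: [179.8, 0.0, -171.9]
wrist_force: [0.9, 0.7, -0.5]
opening: 0.0849
grasp_force: 0.0
```

Emit:
servo_tool(rows=[{"offset": [0.7,-0.9,0],"yaw": 0,"claw": 0},{"offset": [0.7,-0.9,0],"yaw": 0,"claw": 0},{"offset": [0.7,-0.9,0],"yaw": 0,"claw": 0}])

```text
time: 31.35
ee_pos: [0.4309, 0.0936, 0.1905]
tcp_rot: [179.9, -0.2, -172.0]
wrist_force: [0.1, 1.0, 0.5]
opening: 0.0851
grasp_force: 0.0
```

Emit:
servo_tool(rows=[{"offset": [0.2,-0.9,0],"yaw": 0,"claw": 0.5},{"offset": [0.2,-0.9,0],"yaw": 0,"claw": 0.8},{"offset": [0.2,-0.9,0],"yaw": 0,"claw": 1}])

```text
time: 31.72
ee_pos: [0.4253, 0.0025, 0.19]
tcp_rot: [179.9, -0.2, -171.9]
wrist_force: [-0.1, 0.8, 0.2]
opening: 0.0323
grasp_force: 0.0
```

```bash
python3 meas.py 8
python3 -c "
from h import *
im,d,P=load('top',8); cv2.imwrite('pics/t8.png',cv2.resize(im[180:290,140:370],None,fx=3.4,fy=3.4,interpolation=cv2.INTER_CUBIC)[...,::-1])"
```

```text
obj (array([ 521.3, -123.2]), array([65.1, 65.6]), 84.6, np.int64(424)) z [0.0319 0.0355 0.0403] rgb [134.  106.   91.5] [ 0.5225 -0.1239  0.0359] [282 218  24  25]
floor 0.021700374939358058
recess (array([570.5,  94.1]), array([66.8, 63.7]), 3.0, np.int64(393)) 0.0079
recess (array([490.5,  83.6]), array([26.6, 66.4]), 3.8, np.int64(148)) 0.0078
recess (array([454.7, 169.6]), array([69.4, 68.4]), 9.1, np.int64(525)) 0.0078
board (array([506., 176.]), array([214.8, 290.8]), 8.0, np.int64(3431)) 0.01417696790245615
q [  0.5 -12.7 -13.6  89.3   0.1  -7.7] rot [ 179.87   -0.24 -171.83]
s0 z 0.3355 tilt deg [-918.96  101.13] (array([489. ,  98.6]), array([ 72.5, 138. ]), 38.2, np.int64(58))
s1 z 0.0076 tilt deg [ 0.13 -0.25] (array([455.7, 171. ]), array([113.3, 118.1]), 7.7, np.int64(115))
s2 z 0.0216 tilt deg [0.47 1.09] (array([444.5, 255.9]), array([116.9, 110.7]), 10.0, np.int64(538))
r0 z 0.0083 tilt deg [ 0.42 -0.1 ] (array([567.2,  96.6]), array([113. , 112.4]), 6.7, np.int64(96))
r1 z 0.0191 tilt deg [0.62 1.15] (array([544.1, 269.2]), array([110.1, 111.6]), 8.2, np.int64(376))
```

View pics/t8.png

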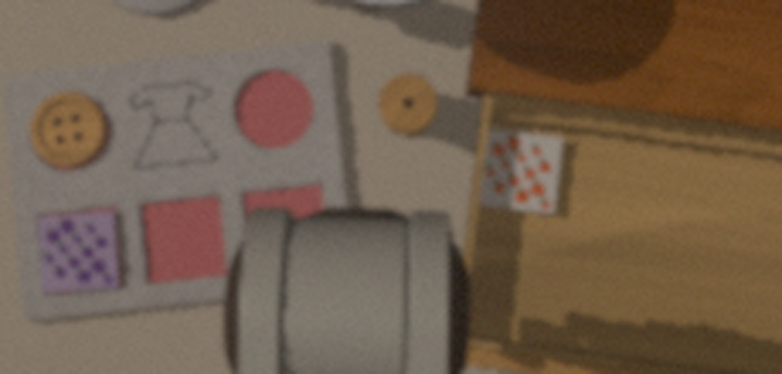

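Button is in the left round recess at (70,130) and tile0 is seated. Tile2 sits against the drawer's left wall, so I'll press on it with closed fingertips and drag it clear.

Run:
```python
from h import *
im,d,P=load('top',8); z=P[...,2]; m=(np.hypot(P[...,0]-.547,P[...,1]-.2727)<.04)&(z>.0175); print('btn rim',np.percentile(z[m],[50,90,97]))
plan((.51,-.127,.19,174.1),(.51,-.127,.09,174.1),(.51,-.127,.062,174.1))
```

```text
btn rim [0.02111967 0.02434801 0.02593185]
at [0.4253 0.0038 0.1899] -171.83 t 31.82
[-0.326, -0.707, -0.001] yaw 0.0391 rows>= 2
[-0.41, -0.662, -0.001] yaw 0.0391 rows>= 2
[0.0, 0.0, 1.0] yaw -0.0 rows>= 2
[0.0, 0.0, 0.28] yaw -0.0 rows>= 1
```

Emit:
servo_tool(rows=[{"offset": [-0.326,-0.707,0],"yaw": 0.039,"claw": 1},{"offset": [-0.326,-0.707,0],"yaw": 0.039,"claw": 1}])

```text
time: 32.08
ee_pos: [0.4687, -0.0627, 0.1891]
tcp_rot: [179.9, -0.3, -178.9]
wrist_force: [-1.1, 0.1, -0.5]
opening: 0.0005
grasp_force: 0.0
```

Emit:
servo_tool(rows=[{"offset": [-0.41,-0.66,0],"yaw": 0.039,"claw": 1},{"offset": [-0.41,-0.66,0],"yaw": 0.039,"claw": 1},{"offset": [-0.41,-0.66,0],"yaw": 0.039,"claw": 1}])

```text
time: 32.45
ee_pos: [0.5098, -0.1268, 0.1888]
tcp_rot: [179.9, -0.3, 174.2]
wrist_force: [-0.2, -0.2, -0.2]
opening: -0.0002
grasp_force: 0.0
```

Emit:
servo_tool(rows=[{"offset": [0,0,0.5],"yaw": 0,"claw": 1},{"offset": [0,0,1],"yaw": 0,"claw": 1},{"offset": [0,0,1],"yaw": 0,"claw": 1},{"offset": [0,0,1],"yaw": 0,"claw": 1}])

```text
time: 32.95
ee_pos: [0.5096, -0.1264, 0.0917]
tcp_rot: [180.0, -0.1, 174.2]
wrist_force: [0.8, -0.3, 0.9]
opening: 0.0003
grasp_force: 0.0
```

Emit:
servo_tool(rows=[{"offset": [0,0,0.15],"yaw": 0,"claw": 1},{"offset": [0,0,0.25],"yaw": 0,"claw": 1},{"offset": [0,0,0.3],"yaw": 0,"claw": 1},{"offset": [0,0,0.3],"yaw": 0,"claw": 1}])

```text
time: 33.45
ee_pos: [0.5086, -0.1271, 0.059]
tcp_rot: [180.0, -0.3, 174.1]
wrist_force: [0.2, -0.2, 0.7]
opening: -0.0002
grasp_force: 0.0
```

Emit:
servo_tool(rows=[{"offset": [0,0,0.02],"yaw": 0,"claw": 1},{"offset": [0,0,0.03],"yaw": 0,"claw": 1},{"offset": [0,0,0.03],"yaw": 0,"claw": 1}])

```text
time: 33.83
ee_pos: [0.5099, -0.1273, 0.058]
tcp_rot: [180.0, -0.1, 174.1]
wrist_force: [-0.1, 0.5, 8.0]
opening: 0.0001
grasp_force: 4.0
```

Emit:
servo_tool(rows=[{"offset": [0.03,-0.1,0.005],"yaw": 0,"claw": 1},{"offset": [0.06,-0.2,0.005],"yaw": 0,"claw": 1},{"offset": [0.1,-0.3,0.005],"yaw": 0,"claw": 1},{"offset": [0.15,-0.4,0.005],"yaw": 0,"claw": 1},{"offset": [0.15,-0.4,0.005],"yaw": 0,"claw": 1}])

```text
time: 34.45
ee_pos: [0.491, -0.1662, 0.058]
tcp_rot: [-180.0, -0.0, 174.1]
wrist_force: [0.5, -0.5, 10.7]
opening: -0.0002
grasp_force: 5.1
```

Emit:
servo_tool(rows=[{"offset": [0,0,-0.5],"yaw": 0,"claw": 1},{"offset": [0,0,-1],"yaw": 0,"claw": 0.5},{"offset": [0,0,-1],"yaw": 0,"claw": 0}])

```text
time: 34.83
ee_pos: [0.4921, -0.1661, 0.1604]
tcp_rot: [-180.0, 0.1, 174.1]
wrist_force: [0.8, -0.2, 0.1]
opening: 0.036
grasp_force: 0.0
```

Emit:
servo_tool(rows=[{"offset": [0.9,0.2,-0.4],"yaw": 0,"claw": 0},{"offset": [0.9,0.2,-0.4],"yaw": 0,"claw": 0},{"offset": [0.9,0.2,-0.4],"yaw": 0,"claw": 0}])

```text
time: 35.2
ee_pos: [0.4021, -0.1361, 0.1973]
tcp_rot: [180.0, -0.1, 174.1]
wrist_force: [0.4, -0.4, -0.3]
opening: 0.0852
grasp_force: 0.0
```

```bash
python3 meas.py 9|grep -v recess
python3 -c "
from h import *
im,d,P=load('top',9); cv2.imwrite('pics/t9.png',cv2.resize(im[180:290,250:370],None,fx=5,fy=5,interpolation=cv2.INTER_CUBIC)[...,::-1])"
```

```text
obj (array([ 502.6, -158.1]), array([64.3, 64.7]), 1.1, np.int64(451)) z [0.0316 0.0358 0.0398] rgb [142. 122. 110.] [ 0.5029 -0.1586  0.0358] [294 226  23  23]
floor 0.021695064355810256
board (array([507.7, 175.9]), array([258.4, 289.9]), 8.0, np.int64(3768)) 0.014192464065873822
q [-18.7 -12.6 -12.9  89.9  -0.  -12.8] rot [179.97  -0.22 174.15]
s0 z 0.0077 tilt deg [ 1.25 -0.36] (array([469.6,  79.4]), array([114.2, 109.7]), 8.8, np.int64(85))
s1 z 0.0079 tilt deg [ 1.39 -0.35] (array([456.9, 170.1]), array([115.3, 119.9]), 8.0, np.int64(127))
s2 z 0.0214 tilt deg [-0.73 -0.24] (array([444.9, 256. ]), array([114.9, 111.3]), 8.2, np.int64(544))
r0 z 0.0081 tilt deg [0.56 0.  ] (array([567.6,  95.1]), array([112.4, 113.7]), 8.8, np.int64(80))
r1 z 0.0193 tilt deg [1.31 0.13] (array([543.9, 268.3]), array([111.4, 112.6]), 7.4, np.int64(379))
```

View pics/t9.png

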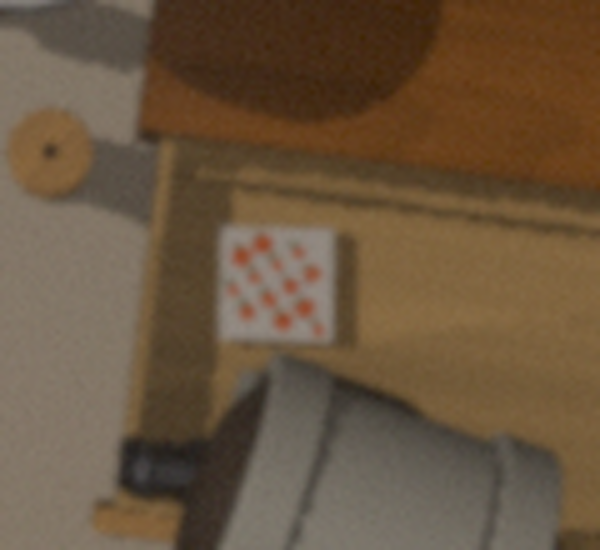

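Run:
```python
from h import *
print(ray('top',250+278/5-.4,180+286.5/5-.4,.036))
b=(.5025,-.1585)
plan((*b,.19,-178.7),(*b,.09,-178.7),(*b,.0415,-178.7))
```

```text
[ 0.50266472 -0.15843061  0.036     ]
at [ 0.4032 -0.1365  0.196 ] 174.15 t 35.3
[-0.505, -0.059, 0.03] yaw -0.0199 rows>= 1
[-0.5, -0.09, 0.03] yaw -0.0199 rows>= 1
[0.0, 0.0, 1.0] yaw -0.0 rows>= 2
[0.0, 0.0, 0.485] yaw -0.0 rows>= 1
```

Emit:
servo_tool(rows=[{"offset": [-0.98,-0.12,0.06],"yaw": -0.04,"claw": 0},{"offset": [-0.98,-0.12,0.06],"yaw": -0.04,"claw": 0},{"offset": [-0.98,-0.12,0.06],"yaw": -0.04,"claw": 0},{"offset": [-0.98,-0.12,0.06],"yaw": -0.04,"claw": 0}])

```text
time: 35.8
ee_pos: [0.499, -0.1583, 0.1887]
tcp_rot: [179.9, -0.4, -178.7]
wrist_force: [-0.4, -0.4, -0.0]
opening: 0.0853
grasp_force: 0.0
```

Run:
```python
from h import *
b=(.5025,-.1585)
plan((*b,.09,-178.7),(*b,.0415,-178.7))
```

```text
at [ 0.499  -0.1583  0.1887] -178.65 t 35.8
[-0.035, -0.003, 0.987] yaw 0.0003 rows>= 2
[0.0, 0.0, 0.485] yaw -0.0 rows>= 1
```

Emit:
servo_tool(rows=[{"offset": [-0.03,0,0.5],"yaw": 0,"claw": 0},{"offset": [-0.03,0,0.98],"yaw": 0,"claw": 0},{"offset": [-0.03,0,0.98],"yaw": 0,"claw": 0}])

```text
time: 36.17
ee_pos: [0.4991, -0.1574, 0.089]
tcp_rot: [179.8, -0.6, -178.7]
wrist_force: [-0.8, 0.6, 0.8]
opening: 0.0849
grasp_force: 0.0
```

Emit:
servo_tool(rows=[{"offset": [0,0,0.3],"yaw": 0,"claw": 0},{"offset": [0,0,0.49],"yaw": 0,"claw": 0},{"offset": [0,0,0.49],"yaw": 0,"claw": 0.15},{"offset": [0,0,0.49],"yaw": 0,"claw": 0.5},{"offset": [0,0,0.49],"yaw": 0,"claw": 0.5},{"offset": [0,0,0.49],"yaw": 0,"claw": 0.5}])

```text
time: 36.92
ee_pos: [0.5023, -0.1583, 0.0443]
tcp_rot: [180.0, -0.1, -178.7]
wrist_force: [-0.9, -0.9, 6.4]
opening: 0.065
grasp_force: 33.9
```

Emit:
servo_tool(rows=[{"offset": [0,0,-0.2],"yaw": 0,"claw": 0.5},{"offset": [0,0,-0.5],"yaw": 0,"claw": 0.5},{"offset": [0,0,-1],"yaw": 0,"claw": 0.5},{"offset": [0,0,-1],"yaw": 0,"claw": 0.5}])

```text
time: 37.42
ee_pos: [0.5038, -0.1588, 0.1473]
tcp_rot: [-179.9, 0.1, -178.6]
wrist_force: [0.7, -1.0, -1.2]
opening: 0.0649
grasp_force: 33.6
```

Run:
```python
from h import *
plan((.4673,.0804,.145,188))
```

```text
at [ 0.5038 -0.1588  0.1473] -178.65 t 37.42
[0.103, 0.8, 0.008] yaw -0.0123 rows>= 2
[0.072, 0.803, 0.008] yaw -0.0123 rows>= 2
[0.041, 0.806, 0.008] yaw -0.0123 rows>= 2
```

Emit:
servo_tool(rows=[{"offset": [0.1,0.8,0],"yaw": -0.012,"claw": 0.5},{"offset": [0.1,0.8,0],"yaw": -0.012,"claw": 0.5}])

```text
time: 37.67
ee_pos: [0.4894, -0.0766, 0.1425]
tcp_rot: [179.9, -0.3, -176.4]
wrist_force: [0.3, 0.0, -0.9]
opening: 0.0646
grasp_force: 33.6
```

Emit:
servo_tool(rows=[{"offset": [0.072,0.8,0],"yaw": -0.012,"claw": 0.5},{"offset": [0.072,0.8,0],"yaw": -0.012,"claw": 0.5}])

```text
time: 37.92
ee_pos: [0.4774, 0.003, 0.1428]
tcp_rot: [179.9, -0.3, -174.2]
wrist_force: [1.0, -0.1, 0.0]
opening: 0.0648
grasp_force: 33.7
```

Emit:
servo_tool(rows=[{"offset": [0.041,0.806,0],"yaw": -0.013,"claw": 0.5},{"offset": [0.041,0.806,0],"yaw": -0.013,"claw": 0.5},{"offset": [0.041,0.806,0],"yaw": -0.013,"claw": 0.5},{"offset": [0.041,0.806,0],"yaw": -0.013,"claw": 0.5},{"offset": [0.041,0.806,0],"yaw": -0.013,"claw": 0.5}])

```text
time: 38.55
ee_pos: [0.4662, 0.0798, 0.1432]
tcp_rot: [179.9, -0.2, -172.1]
wrist_force: [1.1, 0.8, -0.6]
opening: 0.0649
grasp_force: 33.7
```

Run:
```python
from h import *
plan((.4671,.0805,.046,188))
```

```text
at [0.4662 0.0798 0.1432] -172.07 t 38.55
[-0.01, 0.006, 0.972] yaw -0.0004 rows>= 2
```

Emit:
servo_tool(rows=[{"offset": [-0.01,0.006,0.5],"yaw": 0,"claw": 0.5},{"offset": [-0.01,0.006,0.97],"yaw": 0,"claw": 0.5},{"offset": [-0.01,0.006,0.97],"yaw": 0,"claw": 0.5},{"offset": [-0.01,0.006,0.97],"yaw": 0,"claw": 0.5}])

```text
time: 39.05
ee_pos: [0.4674, 0.0813, 0.0482]
tcp_rot: [179.9, -0.1, -172.0]
wrist_force: [0.9, 0.2, -0.8]
opening: 0.0647
grasp_force: 33.8
```

Emit:
servo_tool(rows=[{"offset": [0,0,0.05],"yaw": 0,"claw": 0.5},{"offset": [0,0,0.1],"yaw": 0,"claw": 0.5},{"offset": [0,0,0.15],"yaw": 0,"claw": 0.5},{"offset": [0,0,0.165],"yaw": 0,"claw": 0.5},{"offset": [0,0,0.165],"yaw": 0,"claw": 0.5}])

```text
time: 39.67
ee_pos: [0.4669, 0.0816, 0.0321]
tcp_rot: [179.9, -0.1, -172.0]
wrist_force: [-8.8, -2.6, 20.3]
opening: 0.0653
grasp_force: 37.4
```

Emit:
servo_tool(rows=[{"offset": [0.008,-0.008,-0.01],"yaw": 0,"claw": 0.5},{"offset": [0.008,-0.008,-0.01],"yaw": 0,"claw": 0.5}])

```text
time: 39.92
ee_pos: [0.4667, 0.081, 0.0322]
tcp_rot: [179.9, -0.1, -172.0]
wrist_force: [-1.3, 0.9, 8.9]
opening: 0.0652
grasp_force: 36.2
```

Emit:
servo_tool(rows=[{"offset": [0,0,0],"yaw": 0,"claw": 0.1},{"offset": [0,0,0],"yaw": 0,"claw": 0.1},{"offset": [0,0,0],"yaw": 0,"claw": 0.1},{"offset": [0,0,-0.2],"yaw": 0,"claw": 0.05},{"offset": [0,0,-1],"yaw": 0,"claw": 0},{"offset": [0,0,-1],"yaw": 0,"claw": 0}])

```text
time: 40.67
ee_pos: [0.4675, 0.0808, 0.1344]
tcp_rot: [179.9, 0.0, -172.0]
wrist_force: [-0.8, 0.1, -0.7]
opening: 0.0856
grasp_force: 0.0
```

Emit:
servo_tool(rows=[{"offset": [0.7,-0.8,-0.2],"yaw": 0.05,"claw": 0},{"offset": [0.7,-0.8,-0.2],"yaw": 0.05,"claw": 0},{"offset": [0.7,-0.8,-0.2],"yaw": 0.05,"claw": 0}])

```text
time: 41.05
ee_pos: [0.4072, -0.01, 0.1514]
tcp_rot: [180.0, -0.2, 178.8]
wrist_force: [1.1, 0.3, -0.2]
opening: 0.0851
grasp_force: 0.0
```

Emit:
servo_tool(rows=[{"offset": [0.6,-0.9,0],"yaw": 0.05,"claw": 0.5},{"offset": [0.6,-0.9,0],"yaw": 0.05,"claw": 0.6},{"offset": [0.6,-0.9,0],"yaw": 0.05,"claw": 0.7}])

```text
time: 41.42
ee_pos: [0.3457, -0.0986, 0.1508]
tcp_rot: [180.0, -0.3, 169.8]
wrist_force: [-0.1, -0.9, 0.3]
opening: 0.0322
grasp_force: 0.0
```

```bash
python3 meas.py 10
python3 -c "
from h import *
im,d,P=load('top',10); cv2.imwrite('pics/t10.png',cv2.resize(im[90:330,130:430],None,fx=2.5,fy=2.5,interpolation=cv2.INTER_CUBIC)[...,::-1])"
```

```text
floor 0.02170385202592573
recess (array([570.9,  94.8]), array([64.8, 65.7]), 46.4, np.int64(390)) 0.0078
recess (array([454.7, 169.1]), array([69.3, 68.2]), 8.2, np.int64(523)) 0.008
board (array([506.7, 170.6]), array([214.9, 301.8]), 7.9, np.int64(3794)) 0.014269599359092888
q [-15.7 -22.1 -25.1  87.3   0.   -5.6] rot [179.96  -0.26 169.96]
s0 z 0.0244 tilt deg [5.6  0.16] (array([468.5,  82.9]), array([113.9, 115.4]), 7.8, np.int64(575))
s1 z 0.0078 tilt deg [-0.31 -0.16] (array([457.6, 170.2]), array([114.3, 119.6]), 8.5, np.int64(146))
s2 z 0.0218 tilt deg [ 0.79 -0.38] (array([444.6, 254.6]), array([114.2, 111.3]), 9.0, np.int64(554))
r0 z 0.008 tilt deg [ 0.08 -0.57] (array([567. ,  96.7]), array([113.1, 113.9]), 7.9, np.int64(91))
r1 z 0.0192 tilt deg [-0.66  1.34] (array([544.4, 268. ]), array([110.8, 112.3]), 6.7, np.int64(410))
```

View pics/t10.png

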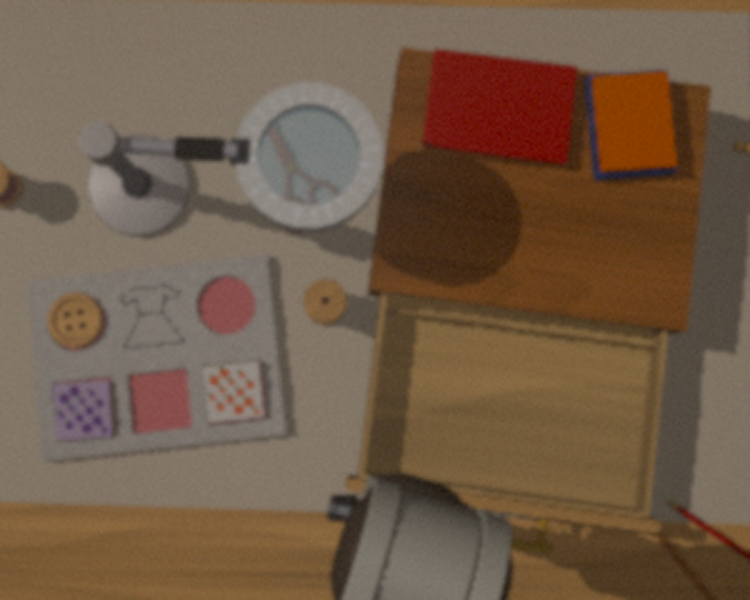

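Tile2 at (233,392) sits tilted about 5.6°, with its +x edge riding on the recess rim. I'll press on that half with closed fingertips and drag it 3–4 mm towards -x so it drops in.

Run:
```python
from h import *
plan((.480,.0822,.15,188),(.480,.0822,.056,188))
```

```text
at [ 0.3469 -0.0972  0.1509] 169.96 t 41.52
[-0.499, 1.0, 0.004] yaw -0.0501 rows>= 2
[-0.649, 0.909, 0.004] yaw -0.0501 rows>= 2
[0.0, 0.0, 0.94] yaw -0.0 rows>= 2
```

Emit:
servo_tool(rows=[{"offset": [-0.5,1.0,0],"yaw": -0.05,"claw": 1},{"offset": [-0.5,1.0,0],"yaw": -0.05,"claw": 1}])

```text
time: 41.78
ee_pos: [0.4146, -0.0052, 0.1507]
tcp_rot: [179.9, -0.2, 179.2]
wrist_force: [1.4, -0.7, 0.5]
opening: 0.0001
grasp_force: 0.0
```

Emit:
servo_tool(rows=[{"offset": [-0.65,0.91,0],"yaw": -0.05,"claw": 1},{"offset": [-0.65,0.91,0],"yaw": -0.05,"claw": 1},{"offset": [-0.65,0.91,0],"yaw": -0.05,"claw": 1},{"offset": [-0.65,0.91,0],"yaw": -0.05,"claw": 1}])

```text
time: 42.28
ee_pos: [0.4795, 0.0835, 0.1501]
tcp_rot: [179.9, -0.3, -171.9]
wrist_force: [-0.2, 0.3, 0.1]
opening: -0.0002
grasp_force: 0.0
```

Emit:
servo_tool(rows=[{"offset": [0,0,0.5],"yaw": 0,"claw": 1},{"offset": [0,0,0.9],"yaw": 0,"claw": 1},{"offset": [0,0,0.9],"yaw": 0,"claw": 1},{"offset": [0,0,0.9],"yaw": 0,"claw": 1}])

```text
time: 42.78
ee_pos: [0.4799, 0.0823, 0.0626]
tcp_rot: [179.9, -0.1, -172.0]
wrist_force: [-0.0, 0.7, 0.7]
opening: 0.0002
grasp_force: 0.0
```

Emit:
servo_tool(rows=[{"offset": [0,0,0.03],"yaw": 0,"claw": 1},{"offset": [0,0,0.06],"yaw": 0,"claw": 1},{"offset": [0,0,0.09],"yaw": 0,"claw": 1},{"offset": [0,0,0.09],"yaw": 0,"claw": 1}])

```text
time: 43.28
ee_pos: [0.4791, 0.0824, 0.0516]
tcp_rot: [179.9, -0.3, -172.0]
wrist_force: [-0.3, -0.7, 0.8]
opening: 0.0002
grasp_force: 0.0
```

Emit:
servo_tool(rows=[{"offset": [0,0,0.03],"yaw": 0,"claw": 1},{"offset": [0,0,0.05],"yaw": 0,"claw": 1},{"offset": [0,0,0.05],"yaw": 0,"claw": 1}])

```text
time: 43.65
ee_pos: [0.4796, 0.0825, 0.0483]
tcp_rot: [179.9, -0.2, -172.0]
wrist_force: [-5.1, -0.5, 13.4]
opening: 0.0002
grasp_force: 7.0
```

Emit:
servo_tool(rows=[{"offset": [0.02,0,0.0],"yaw": 0,"claw": 1},{"offset": [0.04,0,0.01],"yaw": 0,"claw": 1},{"offset": [0.04,0,0.01],"yaw": 0,"claw": 1}])

```text
time: 44.02
ee_pos: [0.4748, 0.0818, 0.0453]
tcp_rot: [179.9, -0.3, -172.0]
wrist_force: [-0.0, -0.1, -0.6]
opening: 0.0001
grasp_force: 0.0
```

Emit:
servo_tool(rows=[{"offset": [0,0,-0.5],"yaw": 0,"claw": 1},{"offset": [0,0,-1],"yaw": 0,"claw": 0.8},{"offset": [0,0,-1],"yaw": 0,"claw": 0.72}])

```text
time: 44.4
ee_pos: [0.4774, 0.082, 0.1494]
tcp_rot: [179.9, 0.1, -172.0]
wrist_force: [-0.2, 0.1, -1.2]
opening: 0.024
grasp_force: 0.0
```

Emit:
servo_tool(rows=[{"offset": [1,-0.8,-0.1],"yaw": 0.17,"claw": 0.72},{"offset": [1,-0.8,-0.1],"yaw": 0.17,"claw": 0.72},{"offset": [1,-0.8,-0.1],"yaw": 0.17,"claw": 0.72},{"offset": [1,-0.8,-0.1],"yaw": 0.17,"claw": 0.72}])

```text
time: 44.9
ee_pos: [0.3874, -0.0118, 0.1553]
tcp_rot: [-180.0, -0.3, 157.4]
wrist_force: [-1.4, -0.8, 0.0]
opening: 0.0237
grasp_force: 0.0
```

```bash
python3 meas.py 11|grep -v recess
python3 - <<'E'
from h import *
plan((.305,-.226,.155,84.2),(.305,-.226,.0565,84.2))
im,d,P=load('top',11); z=P[...,2]
ax=np.radians(-5.9); X=np.array([np.cos(ax),np.sin(ax)]); Y=np.array([-X[1],X[0]]); L=np.stack([P[...,:2]@X,P[...,:2]@Y],-1)
h=(z>.03)&(z<.06)&(L[...,0]>.28)&(L[...,0]<.352)&(L[...,1]<-.1)&(L[...,1]>-.3); print(L[h].min(0),L[h].max(0),np.median(L[h],0),h.sum())
E
```

```text
floor 0.02182572852998843
board (array([513.8, 179.3]), array([231.4, 294.8]), 7.9, np.int64(3784)) 0.014321573610100335
q [ -1.7 -18.  -21.6  86.7   0.1  20.7] rot [-179.95   -0.31  157.63]
s0 z 0.0215 tilt deg [-0.94 -0.38] (array([467.5,  83. ]), array([114.2, 115.8]), 6.8, np.int64(560))
s1 z 0.0077 tilt deg [0.05 0.74] (array([455.9, 170.1]), array([114.8, 119.6]), 8.5, np.int64(146))
s2 z 0.0218 tilt deg [1.29 0.17] (array([443.8, 254.5]), array([116.1, 108.9]), 6.3, np.int64(542))
r0 z 0.0078 tilt deg [0.2  1.47] (array([566.9,  96.2]), array([113.7, 113.2]), 7.8, np.int64(87))
r1 z 0.0192 tilt deg [-0.66  1.4 ] (array([543.9, 268. ]), array([111.9, 112.1]), 8.1, np.int64(393))
at [ 0.3879 -0.0112  0.1554] 157.63 t 45.0
[-0.017, -0.767, 0.001] yaw 0.136 rows>= 3
[-0.333, -0.691, 0.001] yaw 0.136 rows>= 3
[-0.59, -0.491, 0.001] yaw 0.136 rows>= 3
[0.0, 0.0, 0.985] yaw -0.0 rows>= 2
[ 0.32319847 -0.25837398] [ 0.35179351 -0.12966055] [ 0.33067212 -0.19421421] 213
```

Tile2 is now flat, with its top at 21.5 mm. Next, the handle.

Emit:
servo_tool(rows=[{"offset": [-0.03,-0.767,0],"yaw": 0.136,"claw": 0.72},{"offset": [-0.03,-0.767,0],"yaw": 0.136,"claw": 0.72},{"offset": [-0.03,-0.767,0],"yaw": 0.136,"claw": 0.72}])

```text
time: 45.38
ee_pos: [0.3612, -0.0839, 0.1556]
tcp_rot: [-179.8, -0.3, 132.8]
wrist_force: [0.3, -0.2, -0.4]
opening: 0.0239
grasp_force: 0.0
```

Emit:
servo_tool(rows=[{"offset": [-0.333,-0.69,0],"yaw": 0.136,"claw": 0.72},{"offset": [-0.333,-0.69,0],"yaw": 0.136,"claw": 0.72},{"offset": [-0.333,-0.69,0],"yaw": 0.136,"claw": 0.72}])

```text
time: 45.75
ee_pos: [0.3334, -0.1554, 0.1556]
tcp_rot: [-179.7, -0.2, 108.4]
wrist_force: [0.4, -0.1, 0.3]
opening: 0.0242
grasp_force: 0.0
```

Emit:
servo_tool(rows=[{"offset": [-0.59,-0.49,0],"yaw": 0.136,"claw": 0.72},{"offset": [-0.59,-0.49,0],"yaw": 0.136,"claw": 0.72},{"offset": [-0.59,-0.49,0],"yaw": 0.136,"claw": 0.72},{"offset": [-0.59,-0.49,0],"yaw": 0.136,"claw": 0.72}])

```text
time: 46.25
ee_pos: [0.3059, -0.2261, 0.1556]
tcp_rot: [-179.7, -0.1, 84.2]
wrist_force: [0.6, -0.1, 0.5]
opening: 0.0239
grasp_force: 0.0
```

Run:
```python
from h import *
plan((.3075,-.2268,.0565,84.2))
```

```text
at [ 0.3059 -0.2261  0.1556] 84.16 t 46.25
[-0.005, 0.017, 0.991] yaw -0.0002 rows>= 2
```

Emit:
servo_tool(rows=[{"offset": [0,0.015,0.4],"yaw": 0,"claw": 0.72},{"offset": [0,0.015,0.8],"yaw": 0,"claw": 0.72},{"offset": [0,0.015,0.99],"yaw": 0,"claw": 0.72},{"offset": [0,0.015,0.99],"yaw": 0,"claw": 0.72}])

```text
time: 46.75
ee_pos: [0.3062, -0.2253, 0.0558]
tcp_rot: [-179.6, -0.1, 84.2]
wrist_force: [-0.3, 0.3, -0.0]
opening: 0.0239
grasp_force: 0.0
```

Emit:
servo_tool(rows=[{"offset": [0,0,0],"yaw": 0,"claw": 1},{"offset": [0,0,0],"yaw": 0,"claw": 1},{"offset": [0,0,0],"yaw": 0,"claw": 1},{"offset": [0,0,0],"yaw": 0,"claw": 1}], squeeze=40)

```text
time: 47.25
ee_pos: [0.307, -0.2262, 0.0579]
tcp_rot: [-179.8, -0.1, 84.0]
wrist_force: [1.3, 6.1, 3.7]
opening: 0.0091
grasp_force: 39.7
```

Emit:
servo_tool(rows=[{"offset": [0,0.3,0],"yaw": 0,"claw": 1},{"offset": [0,0.65,0],"yaw": 0,"claw": 1},{"offset": [0,1.0,0],"yaw": 0,"claw": 1},{"offset": [0,1.0,0],"yaw": 0,"claw": 1}])

```text
time: 47.75
ee_pos: [0.4088, -0.2369, 0.0578]
tcp_rot: [-179.9, -0.0, 84.1]
wrist_force: [1.6, 4.1, 9.6]
opening: 0.0091
grasp_force: 41.4
```

Emit:
servo_tool(rows=[{"offset": [0,0.3,0],"yaw": 0,"claw": 1},{"offset": [0,0.6,0],"yaw": 0,"claw": 1},{"offset": [0,0.9,0],"yaw": 0,"claw": 1},{"offset": [0,1.0,0],"yaw": 0,"claw": 1},{"offset": [0,1.0,0],"yaw": 0,"claw": 1}])

```text
time: 48.38
ee_pos: [0.5075, -0.2473, 0.0579]
tcp_rot: [-179.9, -0.0, 84.0]
wrist_force: [0.9, 5.1, 9.3]
opening: 0.0092
grasp_force: 41.6
```

Emit:
servo_tool(rows=[{"offset": [0,0.04,0],"yaw": 0,"claw": 1},{"offset": [0,0.08,0],"yaw": 0,"claw": 1},{"offset": [0,0.12,0],"yaw": 0,"claw": 1},{"offset": [0,0.12,0],"yaw": 0,"claw": 1}])

```text
time: 48.88
ee_pos: [0.5188, -0.2485, 0.0579]
tcp_rot: [-179.9, -0.0, 84.0]
wrist_force: [1.4, 5.5, 7.7]
opening: 0.0096
grasp_force: 41.5
```

Emit:
servo_tool(rows=[{"offset": [0,0.02,0],"yaw": 0,"claw": 1},{"offset": [0,0.04,0],"yaw": 0,"claw": 1},{"offset": [0,0.04,0],"yaw": 0,"claw": 1}])

```text
time: 49.25
ee_pos: [0.5197, -0.2486, 0.0578]
tcp_rot: [-179.6, -0.0, 84.0]
wrist_force: [-14.9, 7.8, 18.0]
opening: 0.0093
grasp_force: 42.6
```

Emit:
servo_tool(rows=[{"offset": [0,0,0],"yaw": 0,"claw": 0.72},{"offset": [0,0,0],"yaw": 0,"claw": 0.72},{"offset": [0,0,0],"yaw": 0,"claw": 0.72},{"offset": [0,0,-0.4],"yaw": 0,"claw": 0.72},{"offset": [0,0,-1],"yaw": 0,"claw": 0.5},{"offset": [0,0,-1],"yaw": 0,"claw": 0}])

```text
time: 50.0
ee_pos: [0.5238, -0.2501, 0.1614]
tcp_rot: [179.8, 0.1, 84.0]
wrist_force: [1.4, -0.5, 0.1]
opening: 0.0598
grasp_force: 0.0
```

Emit:
servo_tool(rows=[{"offset": [0,0,-1],"yaw": -0.25,"claw": 0},{"offset": [0,0,-1],"yaw": -0.25,"claw": 0},{"offset": [0,0,-1],"yaw": -0.25,"claw": 0},{"offset": [0,0,-1],"yaw": -0.25,"claw": 0},{"offset": [0,0,-1],"yaw": -0.25,"claw": 0}])

```text
time: 50.62
ee_pos: [0.5223, -0.2492, 0.2555]
tcp_rot: [-179.8, -0.2, 129.0]
wrist_force: [-0.3, 0.8, 0.6]
opening: 0.085
grasp_force: 0.0
```

Emit:
servo_tool(rows=[{"offset": [0,0,-0.84],"yaw": -0.25,"claw": 0},{"offset": [0,0,-0.84],"yaw": -0.25,"claw": 0},{"offset": [0,0,-0.84],"yaw": -0.25,"claw": 0},{"offset": [0,0,-0.84],"yaw": -0.25,"claw": 0},{"offset": [0,0,-0.84],"yaw": -0.25,"claw": 0}])

```text
time: 51.25
ee_pos: [0.5227, -0.2493, 0.3397]
tcp_rot: [179.9, -0.3, 173.9]
wrist_force: [0.1, -0.1, 0.2]
opening: 0.0856
grasp_force: 0.0
```

Run:
```python
from h import *
o=get_obs(); print(np.round(o['q'],1),o['tcp_rot'])
im,d,i=snap('top'); np.savez('/tmp/top12.npz',im=im,d=d); P=world(i,d); z=P[...,2]
hsv=cv2.cvtColor(im,cv2.COLOR_RGB2HSV); V=hsv[...,2]; S=hsv[...,1]
m=(z>.235)&(z<.27)&(V<75)&(abs(P[...,0]-.71)<.03)&(abs(P[...,1]-.105)<.03); print('sleeve',rect(P,m))
b=(z>.20)&(z<.255)&(S<40)&(P[...,0]>.6)&(P[...,1]<.09)&(P[...,1]>-.12); print('head',rect(P,b))
t=(z>.264)&(z<.285)&(P[...,0]>.68)&(P[...,1]>.15)&(P[...,1]<.26); print('top',rect(P,t))
ax=np.radians(-5.9); X=np.array([np.cos(ax),np.sin(ax)]); Y=np.array([-X[1],X[0]]); L=np.stack([P[...,:2]@X,P[...,:2]@Y],-1)
h=(z>.03)&(z<.06)&(L[...,0]>.5)&(L[...,0]<.56)&(L[...,1]<-.1)&(L[...,1]>-.3); print('handle',L[h].min(0),np.median(L[h],0),h.sum())
plan((.6,-.08,.342,-140),(.7118,.1045,.342,-90),(.7118,.1045,.253,-90))
```

```text
[-25.5  12.7  28.6 106.2  -0.  -19.3] [179.94915982  -0.29027106 173.85078424]
sleeve (array([712.2, 107.4]), array([23.3, 51.6]), 0.7, np.int64(171))
head (array([708.5,  -3.9]), array([149.6, 148.5]), 38.3, np.int64(2752))
top (array([712.9, 205.1]), array([36.1, 35.4]), 61.9, np.int64(182))
handle [ 0.53697659 -0.2467723 ] [ 0.54245404 -0.18162059] 164
at [ 0.5227 -0.2493  0.3398] 173.85 t 51.3
[-0.294, 0.883, -0.011] yaw -0.1282 rows>= 3
[-0.616, 0.698, -0.011] yaw -0.1282 rows>= 3
[-0.681, 0.232, 0.0] yaw -0.0926 rows>= 2
[-0.719, 0.027, 0.0] yaw -0.0926 rows>= 2
[-0.696, -0.181, 0.0] yaw -0.0926 rows>= 2
[0.0, 0.0, 0.89] yaw -0.0 rows>= 2
```

Emit:
servo_tool(rows=[{"offset": [-0.294,0.88,0],"yaw": -0.128,"claw": 0},{"offset": [-0.294,0.88,0],"yaw": -0.128,"claw": 0},{"offset": [-0.294,0.88,0],"yaw": -0.128,"claw": 0}])

```text
time: 51.68
ee_pos: [0.5618, -0.1631, 0.3397]
tcp_rot: [179.8, -0.2, -163.0]
wrist_force: [0.2, 0.4, 0.1]
opening: 0.0855
grasp_force: 0.0
```

Emit:
servo_tool(rows=[{"offset": [-0.616,0.7,0],"yaw": -0.128,"claw": 0},{"offset": [-0.616,0.7,0],"yaw": -0.128,"claw": 0},{"offset": [-0.616,0.7,0],"yaw": -0.128,"claw": 0}])

```text
time: 52.05
ee_pos: [0.6, -0.0789, 0.3394]
tcp_rot: [179.8, -0.2, -140.0]
wrist_force: [0.1, -0.9, -0.0]
opening: 0.0851
grasp_force: 0.0
```

Emit:
servo_tool(rows=[{"offset": [-0.68,0.23,0],"yaw": -0.092,"claw": 0},{"offset": [-0.68,0.23,0],"yaw": -0.092,"claw": 0},{"offset": [-0.68,0.23,0],"yaw": -0.092,"claw": 0}])

```text
time: 52.42
ee_pos: [0.6369, -0.0193, 0.3395]
tcp_rot: [179.7, -0.1, -123.7]
wrist_force: [0.1, -0.1, 0.0]
opening: 0.0853
grasp_force: 0.0
```

Emit:
servo_tool(rows=[{"offset": [-0.72,0.027,0],"yaw": -0.092,"claw": 0},{"offset": [-0.72,0.027,0],"yaw": -0.092,"claw": 0},{"offset": [-0.72,0.027,0],"yaw": -0.092,"claw": 0}])

```text
time: 52.8
ee_pos: [0.6742, 0.042, 0.3396]
tcp_rot: [179.7, -0.0, -107.1]
wrist_force: [0.4, 0.1, -0.9]
opening: 0.0851
grasp_force: 0.0
```

Run:
```python
from h import *
o=get_obs(); print(np.round(o['q'],1),o['tcp_rot'])
plan((.7112,.1052,.342,-91),(.7112,.1052,.254,-91))
```

```text
[ 3.500e+00  2.950e+01  5.070e+01  1.115e+02  1.000e-01 -6.930e+01] [ 1.79720313e+02 -3.56194792e-02 -1.07147713e+02]
at [0.6742 0.042  0.3396] -107.15 t 52.8
[-0.713, -0.167, -0.024] yaw -0.0897 rows>= 2
[0.0, 0.0, 0.88] yaw -0.0 rows>= 2
```

Emit:
servo_tool(rows=[{"offset": [-0.713,-0.167,0],"yaw": -0.09,"claw": 0},{"offset": [-0.713,-0.167,0],"yaw": -0.09,"claw": 0},{"offset": [-0.713,-0.167,0],"yaw": -0.09,"claw": 0},{"offset": [-0.713,-0.167,0],"yaw": -0.09,"claw": 0}])

```text
time: 53.3
ee_pos: [0.7104, 0.1046, 0.3408]
tcp_rot: [179.8, 0.1, -91.0]
wrist_force: [-0.8, -0.2, 0.6]
opening: 0.0855
grasp_force: 0.0
```

Emit:
servo_tool(rows=[{"offset": [0,0,0.45],"yaw": 0,"claw": 0},{"offset": [0,0,0.86],"yaw": 0,"claw": 0},{"offset": [0,0,0.86],"yaw": 0,"claw": 0}], squeeze=20)

```text
time: 53.68
ee_pos: [0.7068, 0.1046, 0.2476]
tcp_rot: [179.0, -0.1, -90.9]
wrist_force: [-0.0, -0.1, -0.1]
opening: 0.0855
grasp_force: 0.0
```

Emit:
servo_tool(rows=[{"offset": [0,0,0],"yaw": 0,"claw": 0.4},{"offset": [0,0,0],"yaw": 0,"claw": 0.9},{"offset": [0,0,0],"yaw": 0,"claw": 0.9},{"offset": [0,0,0],"yaw": 0,"claw": 0.9},{"offset": [0,0,0],"yaw": 0,"claw": 0.9}])

```text
time: 54.3
ee_pos: [0.7115, 0.1067, 0.2559]
tcp_rot: [180.0, 0.1, -90.6]
wrist_force: [3.0, -0.3, 6.2]
opening: 0.0231
grasp_force: 20.5
```

Run:
```python
from h import *
o=get_obs(); print(np.round(o['q'],1),o['tcp_rot'],o['opening'],o['wrist_force'])
p=np.array(o['ee_pos']); c=np.array([.713,.205,p[2]]); r=np.linalg.norm((p-c)[:2]); a0=np.degrees(np.arctan2(p[1]-c[1],p[0]-c[0])); print(r,a0)
yw=o['tcp_rot'][2]
ag=np.degrees(np.arctan2(.1763-.205,.5065-.713)); print('goal',ag)
tot=((ag-a0+180)%360-180)
def R(y): y=np.radians(y); return np.array([[np.cos(y),np.sin(y),0],[np.sin(y),-np.cos(y),0],[0,0,-1]])
for b,e in((0,.5*tot),(.5*tot,tot)):
    A=lambda k:c+r*np.array([np.cos(np.radians(a0+k)),np.sin(np.radians(a0+k)),0])
    for k in np.linspace(b,e,int(np.ceil(abs(e-b)/8))+1)[1:]:
        print(np.round(R(yw+b).T@(A(k)-A(b))/.1,3).tolist(),round(-(k-b)/180,4))
    print()
```

```text
[ 8.500e+00  3.160e+01  4.380e+01  1.022e+02  1.000e-01 -8.090e+01] [ 1.79995211e+02  9.77702667e-02 -9.06494532e+01] 0.023066367165527814 [ 2.97550078 -0.34458819  6.20432907]
0.09832258526949213 -90.88431136386049
goal -172.0875443843995
[-0.007, 0.116, 0.0] 0.0376
[-0.028, 0.23, 0.0] 0.0752
[-0.062, 0.341, 0.0] 0.1128
[-0.11, 0.447, 0.0] 0.1504
[-0.169, 0.547, 0.0] 0.188
[-0.239, 0.639, 0.0] 0.2256

[-0.007, 0.116, 0.0] 0.0376
[-0.028, 0.23, 0.0] 0.0752
[-0.062, 0.341, 0.0] 0.1128
[-0.11, 0.447, 0.0] 0.1504
[-0.169, 0.547, 0.0] 0.188
[-0.239, 0.639, 0.0] 0.2256
```

Emit:
servo_tool(rows=[{"offset": [-0.007,0.116,0],"yaw": 0.038,"claw": 0.9},{"offset": [-0.028,0.23,0],"yaw": 0.075,"claw": 0.9},{"offset": [-0.062,0.341,0],"yaw": 0.113,"claw": 0.9},{"offset": [-0.11,0.447,0],"yaw": 0.15,"claw": 0.9},{"offset": [-0.169,0.547,0],"yaw": 0.188,"claw": 0.9},{"offset": [-0.239,0.639,0],"yaw": 0.226,"claw": 0.9},{"offset": [-0.239,0.639,0],"yaw": 0.226,"claw": 0.9}])

```text
time: 55.18
ee_pos: [0.6475, 0.1324, 0.2558]
tcp_rot: [179.9, 0.1, -131.4]
wrist_force: [4.4, 4.1, 3.8]
opening: 0.0233
grasp_force: 21.8
```

Emit:
servo_tool(rows=[{"offset": [-0.007,0.116,0],"yaw": 0.038,"claw": 0.9},{"offset": [-0.028,0.23,0],"yaw": 0.075,"claw": 0.9},{"offset": [-0.062,0.341,0],"yaw": 0.113,"claw": 0.9},{"offset": [-0.11,0.447,0],"yaw": 0.15,"claw": 0.9},{"offset": [-0.169,0.547,0],"yaw": 0.188,"claw": 0.9},{"offset": [-0.239,0.639,0],"yaw": 0.226,"claw": 0.9},{"offset": [-0.239,0.639,0],"yaw": 0.226,"claw": 0.9},{"offset": [-0.239,0.639,0],"yaw": 0.226,"claw": 0.9}])

```text
time: 56.18
ee_pos: [0.616, 0.192, 0.2558]
tcp_rot: [179.9, -0.0, -172.0]
wrist_force: [5.5, 2.2, 3.0]
opening: 0.0231
grasp_force: 21.1
```

Run:
```python
from h import *
o=get_obs(); p=o['ee_pos']; print(p,o['tcp_rot'],np.degrees(np.arctan2(p[1]-.205,p[0]-.713)),o['wrist_force'])
```

```text
[0.61595527 0.1919523  0.25578774] [ 1.79863432e+02 -1.38932429e-03 -1.71954844e+02] -172.34248451130793 [5.49979193 2.1942925  3.03491034]
```

Release, rise and withdraw (robot clear of everything), then verify.

Emit:
servo_tool(rows=[{"offset": [0,0,0],"yaw": 0,"claw": 0.5},{"offset": [0,0,0],"yaw": 0,"claw": 0.2},{"offset": [0,0,0],"yaw": 0,"claw": 0},{"offset": [0,0,-0.4],"yaw": 0,"claw": 0},{"offset": [0,0,-0.95],"yaw": 0,"claw": 0},{"offset": [0,0,-0.95],"yaw": 0,"claw": 0}])

```text
time: 56.92
ee_pos: [0.6156, 0.1913, 0.3547]
tcp_rot: [179.8, 0.2, -172.0]
wrist_force: [0.1, 0.0, -0.8]
opening: 0.0854
grasp_force: 0.0
```

Emit:
servo_tool(rows=[{"offset": [0.9,0.8,-0.1],"yaw": 0,"claw": 0},{"offset": [0.9,0.8,-0.1],"yaw": 0,"claw": 0},{"offset": [0.9,0.8,-0.1],"yaw": 0,"claw": 0}])

```text
time: 57.3
ee_pos: [0.512, 0.2595, 0.3606]
tcp_rot: [179.9, -0.2, -171.8]
wrist_force: [0.9, 0.2, -0.5]
opening: 0.0854
grasp_force: 0.0
```

Emit:
servo_tool(rows=[{"offset": [0.9,0.9,0],"yaw": 0,"claw": 0},{"offset": [0.9,0.9,0],"yaw": 0,"claw": 0},{"offset": [0.9,0.9,0],"yaw": 0,"claw": 0}])

```text
time: 57.68
ee_pos: [0.4109, 0.336, 0.3601]
tcp_rot: [179.9, -0.3, -171.8]
wrist_force: [0.2, -0.8, 0.4]
opening: 0.0853
grasp_force: 0.0
```

Emit:
servo_tool(rows=[{"offset": [0.9,0.9,0],"yaw": 0,"claw": 0},{"offset": [0.9,0.9,0],"yaw": 0,"claw": 0},{"offset": [0.9,0.9,0],"yaw": 0,"claw": 0},{"offset": [0.9,0.9,0],"yaw": 0,"claw": 0}])

```text
time: 58.18
ee_pos: [0.3123, 0.4107, 0.3603]
tcp_rot: [180.0, -0.3, -172.0]
wrist_force: [-1.1, -0.2, -0.4]
opening: 0.0853
grasp_force: 0.0
```

Run:
```python
from h import *
print(get_obs()['time'],get_obs()['wrist_force'])
for n in('top','scene'):
    im,d,i=snap(n); np.savez('/tmp/%s13.npz'%n,im=im,d=d)
im,d,P=load('top',13); z=P[...,2]; S=cv2.cvtColor(im,cv2.COLOR_RGB2HSV)[...,1]
b=(z>.20)&(z<.262)&(S<40)&(P[...,0]>.4)&(P[...,0]<.585)&(P[...,1]<.3)&(P[...,1]>.05); print('head',rect(P,b))
s,ds,_=load('scene',13)
a=cv2.resize(im[90:320,120:430],(400,297)); c=cv2.resize(s[100:320,60:400],(400,259))
cv2.imwrite('pics/fin.png',cv2.resize(np.vstack([a,c]),None,fx=1.05,fy=1.05)[...,::-1])
```

```text
58.175 [-1.12770287 -0.15245086 -0.40254621]
head (array([506.4, 176.3]), array([147.7, 148.9]), 46.0, np.int64(2895))
```

View pics/fin.png

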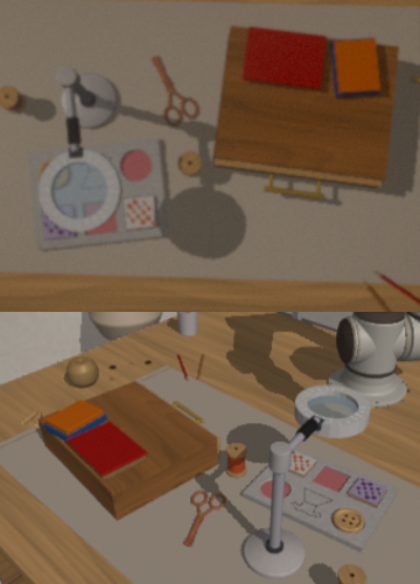

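The lamp head is over the board middle at (0.506, 0.176), the drawer is shut, the samples are seated, and the spools and scissors are untouched.

```bash
python3 -c "
from workcell import *
print(job_done())"
```

```text
the job is handed in; nothing more can be done
None
```

The job is handed in: the two tiles and one button found in the drawer are in recesses of their own shape, the drawer is shut, and the lamp head is centred over the board; one tile first sat tilted and was pressed flat, and the verdict was not reported.

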